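# Clear a mortar breaking station after a test

## Robot

A 6-joint arm with a two-finger parallel gripper is mounted at the origin on the work surface. World frame = base frame: x ahead of the robot, y to its left, z up, the work surface at z = 0. Lengths are in m, angles in rad, forces in N, time in s.
With the tool pointing down it reaches from about 0.325 to 0.775 m from the base axis. Payload 9.3 kg.
Tool frame: the origin (TCP) lies between the finger pads, 19 mm behind the fingertips; this is the grasp point; z points along the fingers, y is the line along which they close (so a half turn about z gives the same grasp; the last joint's range is limited). The gripper opens to 85 mm and grips with 20 to 120 N. Pads are 22 mm wide; open, the fingers measure 114 mm over their backs; the gripper's body (76 mm by 85 mm) begins 54 mm behind the grasp point. The pads swing forward as they close: fully open they stand 13 mm farther back than shut.
Start: joints at [-1.308, 0.259, 0.021, 1.334, 0, 1.418], TCP at [0.222, -0.503, 0.25] pointing down, gripper open.
Joint ranges: [-3.04, 3.04], [-0.91, 1.82], [-1.04, 1.36], [-1.92, 1.95], [-1.52, 1.45], [-3.14, 3.14]. Speed limits (rad/s): [2.22, 2.22, 2.79, 3.14, 3.14, 3.14].

## Interface

Orientations are given as a rotation vector (axis times angle).
In Python, from station import env gives the robot as it stands.
- The arm moves only by the tool send_rows, never from a script. Its argument "plan" is a list of rows, each an object with "xyz": the shift along the tool's x, y, z scaled (see below), a list of three; "turn": the turn, a rotation vector about the tool's x, y, z scaled (see below), a list of three; "gripper": the opening, from 0 (shut) to 1 (fully open). In form: [{"xyz": [x, y, z], "turn": [ax, ay, az], "gripper": gripper}, ...]. A call has 1 to 5 rows; each row is the pose to reach, as a shift and turn from the pose commanded when the call began, along the tool's axes at that moment, turning the shorter way round; what a row does not reach only later rows make up. The controller multiplies each number of a shift by 200 mm and each number of a turn by 360 degrees. A row lasts 1/10 s, in which the tool goes at most 50 mm and 8.59 degrees, less where a joint would pass 70% of its speed; a pose out of reach is approached as far as the arm can. A call with a number of a shift or a turn outside -1 to 1 is refused whole. A call with a gripper value outside its range is refused whole. The fingers move at their own pace and stop on an object; "newtons" is the grip in N (left out, the last holds). Time passes only in rows, so rows that repeat a pose let the fingers close. It gives the time, the measured TCP pose, the force, the opening and the grip force at its end, in the units of the state.
- env.get_state(): the state, without advancing time (a new reading comes with each control period).
- env.read_camera(name): name is "side" or "top"; returns the picture (420x560x3 uint8, blue, green, red); there is no depth.
- env.camera_model(name): a dict with "fx", "fy", "cx", "cy" (pixels), "dist_coeffs" ([k1, k2, p1, p2, k3] as OpenCV has them; the pictures are not rectified), "extrinsics" (4x4, takes a point from camera to world coordinates). Camera axes: x right, y down, z forward; pixel columns grow to the right and rows downward; lengths in m; the calibration is good to about 2 mm. A picture is of the moment at which its call begins. camera_model takes no time and is no camera call.
- env.job_done(): hands the job in; it is judged then, once.
Trained networks look in the newest picture that a camera, given by its name, has taken for a name from the list of things; names that differ only in an ending like _2 or _b are one class to them, and where a whole thing is asked for, a point or a joint stands for the part that bears it (a point fixed in the world has none). Each returns a list of dicts, best first, with "score" (0 to 1); they miss things now and then, are a little off and sometimes report something else, mostly with a low value. They report only what shows in the picture. A call takes as long as a camera call.
- env.outline_of(query, camera): "mask" (420x560 bool, what is visible of it) and "pixel" ([column, row] in pixels, amid what is visible of it).
- env.pinpoint(query, camera): "pixel" ([column, row] in pixels: a listed point, or the origin of a listed thing).
The state is a dict: "clock": time; "q": joint angles; "qvel": joint speeds; "effort": joint torques, N m; "tcp_pos": TCP position; "ee_rot": TCP orientation; "force": force on the tool from outside, world axes, zero at the start; "ft_torque": the same for the moment, N m; "width": opening from 0.0 (shut) to 1.0 (fully open); "finger_force": force on a finger pad.
Only numpy, scipy, OpenCV 4.12 (cv2) and the standard library are available. Lean on these libraries where they do the work, as an engineer would, in place of code of your own. Each camera call takes 0.05 s, during which the arm holds its last target. There are 200 camera calls.

## Task

Clear the breaking station: first switch it off by turning the red isolator knob clockwise until it clicks over to the red mark, then move every prism half from the plate into the taped bay (each resting on the bench, none stacked). Then wipe all the loose mortar chips off the open end of the plate into the blue catch tray with the scraper block (the chips are sharp: do not handle them with the fingers), stand the scraper back upright on its black mat, and only then turn the isolator back until it clicks home at the green mark. Leave the bottle, beaker, jar and tape dispenser where they are.

Things in the scene. Friction and masses are not known exactly. Their poses are not given: they have to be found in the camera images.
- isolator (a joint): The isolator knob's angle in rad: 0 = on (pointer at the green mark), 1.3 = off (pointer at the red mark); it grows as the knob turns clockwise seen from above. A spring catch resists up to about 0.13 N m to the half-way point at 0.65 and then snaps the knob on to whichever end it is nearer; there are stops at both ends.
- isolator_grip (a point): Point on the isolator knob's vertical axis where the TCP goes for a grip from above, 85 mm over the bench; turns with the knob. The knob is a red bar 60 mm long (this point's x axis) and 16 mm thick (y), its top 18 mm above this point; under it a disc of 62 mm diameter, its top 24 mm below this point. The white pointer is at the bar's -x end.
- isolator_box: Fixed grey box with yellow top that carries the isolator knob, 110 x 110 x 50 mm; origin at the centre of its underside.
- station: Fixed breaking station, origin on the bench under the centre of its white plate. Plate top flat, 50 mm above the bench, clear from x = -120 to 120 and y = -110 to 110 mm in the station's axes. Aluminium rails 10 mm high and thick border it at +x, -x and +y; the -y end is open and chips fall off it into the catch tray.
- tray (a point): Centre of the blue catch tray's floor, 165 mm along -y from the station's origin and 5 mm above the bench; axes as the station. The tray is fixed to the station's open end, 248 mm (x) by 110 mm (y) inside, its wall tops 60 mm above the bench, level with the rails.
- scraper: Scraper block, 300 g, origin under the centre of its flat foot. The foot is aluminium, 130 mm long (x) x 40 mm thick (y) x 22 mm high, its long sides do the wiping; on it stands a red handle 90 mm long (x) x 24 mm thick (y), from 22 to 68 mm above the underside. z is up.
- mat: Fixed black rubber parking mat for the scraper, 190 x 110 x 3 mm (x, y, z), origin at the centre of its underside on the bench.
- bay: Specimen bay: green rectangle bordered with black and yellow tape, painted flat on the bench, 250 x 160 mm over the tape (x, y), 220 x 130 mm inside the tape; origin at its centre on the bench.
- half_a: Half of a broken mortar prism, grey block 40 x 80 x 40 mm (x, y, z), about 280 g, origin at its centre; lies on the station plate at the start. Two or three of the three are present.
- half_b: Half of a broken mortar prism, grey block 40 x 80 x 40 mm (x, y, z), about 280 g, origin at its centre; lies on the station plate at the start. Two or three of the three are present.
- half_c: Half of a broken mortar prism, grey block 40 x 80 x 40 mm (x, y, z), about 280 g, origin at its centre; lies on the station plate at the start. Two or three of the three are present.
- chip_1: Sharp flat mortar chip, about 34 x 22 x 10 mm, 16 g, origin at its centre; lies on the station plate at the start. Four to six of the six are present.
- chip_2: Sharp flat mortar chip, about 30 x 24 x 10 mm, 16 g, origin at its centre; lies on the station plate at the start. Four to six of the six are present.
- chip_3: Sharp flat mortar chip, about 28 x 20 x 10 mm, 16 g, origin at its centre; lies on the station plate at the start. Four to six of the six are present.
- chip_4: Sharp flat mortar chip, about 36 x 20 x 10 mm, 16 g, origin at its centre; lies on the station plate at the start. Four to six of the six are present.
- chip_5: Sharp flat mortar chip, about 30 x 26 x 10 mm, 16 g, origin at its centre; lies on the station plate at the start. Four to six of the six are present.
- chip_6: Sharp flat mortar chip, about 26 x 22 x 10 mm, 16 g, origin at its centre; lies on the station plate at the start. Four to six of the six are present.
- reagent: Bystander: brown glass reagent bottle, 60 mm diameter, 80 mm high; origin at the centre of its underside. Leave it alone.
- beaker: Bystander: glass beaker, 70 mm diameter, 80 mm high; origin at the centre of its underside. Leave it alone.
- jar: Bystander: small jar with blue cap, 56 mm diameter, 60 mm high; origin at the centre of its underside. Leave it alone.
- dispenser: Bystander: black tape dispenser, 150 x 60 x 75 mm; origin at the centre of its underside. Leave it alone.

How it is judged:
By the outcome, as a careful person would: the job done as asked, in the order asked, and still so for the second after the job is handed in, with the robot touching nothing.
Of half_a, half_b, half_c only 2 to 3 are there at a start; the rules pass over those that are not, and their reading is None.
Of chip_1, chip_2, chip_3, chip_4, chip_5, chip_6 only 4 to 6 are there at a start; the rules pass over those that are not, and their reading is None.
At some moment in a run one of half_a, half_b, half_c, scraper may be knocked a few centimetres aside while the robot is not near it.
Once in a run the grip may slacken for a moment while it holds something.
It also fails if it takes over 200 s, if anything falls off the work surface, if the arm or the gripper's body presses on something with over 40 N, if the wrist force passes 120 N, or if a joint passes its speed limit or range.

## Working session

There is one attempt and no reset: what is moved stays moved. The work goes in short steps, Python scripts to look and compute and a tool call to move; the robot and the scene stay as the last step left them, time stands still between calls to the robot, and variables do not carry over. Pictures are saved under pics/ and viewed, at most 14 in all, crops included, and the job is handed in when it is done.

Besides the shell and the picture viewer there is one more tool, called after "Call:" as name([rows], argument=value, ...), one row to a line, values as JSON. send_rows: Moves the arm, as the interface text tells. Shifts and turns lie within -1 to 1; 1 stands for 200 mm of shift or 360 degrees of turn. Its arguments: {"type":"object","properties":{"plan":{"type":"array","items":{"type":"object","properties":{"xyz":{"type":"array","items":{"type":"number","minimum":-1,"maximum":1}},"turn":{"type":"array","items":{"type":"number","minimum":-1,"maximum":1}},"gripper":{"type":"number"}}}},"newtons":{"type":"number"}},"required":["plan"]}

```bash
ls; mkdir -p pics; python3 - <<'E'
from station import env
import cv2
for n in("top","side"):
    cv2.imwrite(f"pics/{n}0.png",env.read_camera(n)); m=env.camera_model(n); print(n,m)
s=env.get_state();print(s["clock"],s["tcp_pos"],s["ee_rot"],s["width"])
E
```

```text
pics
top {'fx': 407.2378488668608, 'fy': 407.2378488668608, 'cx': 280.3663993264065, 'cy': 209.41236353645928, 'dist_coeffs': array([-0.00092573,  0.        ,  0.        ,  0.        ,  0.        ]), 'extrinsics': array([[-0.02097695, -0.98731562,  0.15737797,  0.39062385],
       [-0.99971007,  0.02257523,  0.00837479, -0.06845148],
       [-0.0118214 , -0.15715667, -0.98750293,  1.01406437],
       [ 0.        ,  0.        ,  0.        ,  1.        ]])}
side {'fx': 472.9086122949225, 'fy': 472.9086122949225, 'cx': 277.67281051059484, 'cy': 212.6721298477554, 'dist_coeffs': array([-0.12495704,  0.        ,  0.        ,  0.        ,  0.        ]), 'extrinsics': array([[-0.99972944, -0.02322941,  0.00120269,  0.5086796 ],
       [-0.01876645,  0.77494757, -0.63174685,  0.62686219],
       [ 0.01374309, -0.63159849, -0.77517384,  0.90271882],
       [ 0.        ,  0.        ,  0.        ,  1.        ]])}
0.1 [ 0.22208133 -0.50293782  0.24944425] [-3.07282787e+00 -6.48148183e-01  7.59777211e-05] 0.9984786625145963
```

View pics/top0.png

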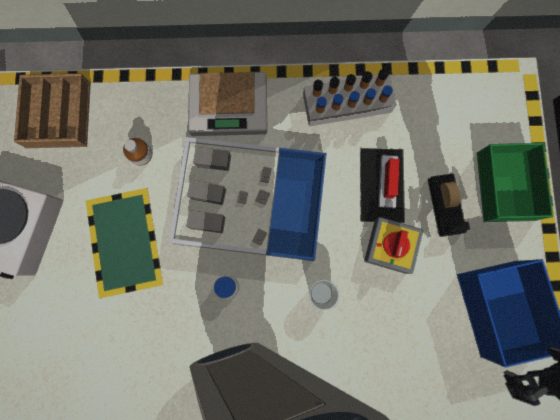

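View pics/side0.png

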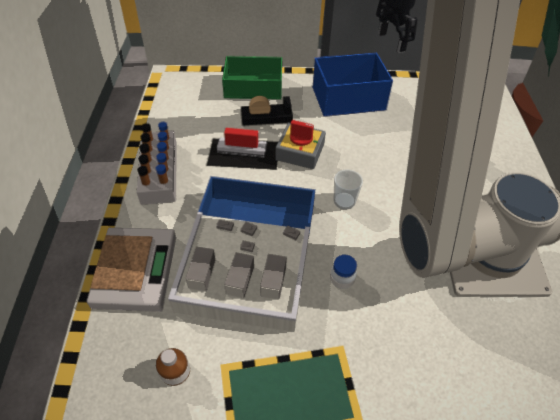

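```bash
cat > h.py <<'E'
from station import env
import numpy as np, cv2
from scipy.optimize import minimize
from scipy.spatial.transform import Rotation as R
C={n:env.camera_model(n) for n in("top","side")}
for m in C.values():
    m["K"]=np.array([[m["fx"],0,m["cx"]],[0,m["fy"],m["cy"]],[0,0,1.]]); E=np.linalg.inv(m["extrinsics"])
    m["E"]=E; m["rv"]=cv2.Rodrigues(E[:3,:3])[0]
def proj(P,c):
    m=C[c]; return cv2.projectPoints(np.asarray(P,float).reshape(-1,1,3),m["rv"],m["E"][:3,3],m["K"],m["dist_coeffs"])[0][:,0]
def ray(p,c):
    m=C[c]; u=cv2.undistortPoints(np.array([[p]],float),m["K"],m["dist_coeffs"])[0,0]
    X=m["extrinsics"]; return X[:3,3],X[:3,:3]@np.array([u[0],u[1],1])
def plane(p,c,z):
    o,d=ray(p,c); return o+d*(z-o[2])/d[2]
def tri(p1,p2):
    (o,d),(o2,d2)=ray(p1,"top"),ray(p2,"side")
    t=np.linalg.lstsq(np.c_[d,-d2],o2-o,rcond=None)[0]; a,b=o+d*t[0],o2+d2*t[1]
    return (a+b)/2,np.linalg.norm(a-b)
def box(x0,x1,y0,y1,z0,z1): return np.array([[x,y,z] for x in(x0,x1) for y in(y0,y1) for z in(z0,z1)])
def sbox(x,y,z0,z1): return box(-x/2,x/2,-y/2,y/2,z0,z1)
MODEL={"half":[sbox(.04,.08,-.02,.02)],"scraper":[sbox(.13,.04,0,.022),sbox(.09,.024,.022,.068)],
 "isolator_box":[sbox(.11,.11,0,.05)],"bay":[sbox(.25,.16,0,.0005)],"mat":[sbox(.19,.11,0,.003)],
 "station":[box(-.13,.13,-.11,.12,0,.06)],"bar":[sbox(.06,.016,-.024,.018)]}
def sil(parts,pose,c):
    x,y,z,a=pose; ca,sa=np.cos(a),np.sin(a); M=np.array([[ca,-sa,0],[sa,ca,0],[0,0,1]])
    im=np.zeros((420,560),np.uint8)
    for P in parts:
        q=proj(P@M.T+[x,y,z],c); cv2.fillConvexPoly(im,cv2.convexHull((q*16).round().astype(np.int32)),1,shift=4)
    return im>0
def fit(model,masks,xyz,fixz=True,yaws=None):
    parts=MODEL[model]; best=None
    def cost(v):
        p=[v[0],v[1],xyz[2] if fixz else v[3]/1.,v[2]]; e=0
        for c,m in masks.items():
            s=sil(parts,p,c); e+=1-(s&m).sum()/max(1,(s|m).sum())
        return e/len(masks)
    for a in (np.arange(8)*np.pi/8 if yaws is None else yaws):
        v0=np.r_[xyz[:2],a,[] if fixz else xyz[2]]
        S=np.vstack([v0]+[v0+d for d in np.diag([.015,.015,.3,.015][:len(v0)])])
        r=minimize(cost,v0,method="Nelder-Mead",options=dict(initial_simplex=S,xatol=2e-4,fatol=1e-4,maxiter=150))
        if best is None or r.fun<best.fun: best=r
    return best.x.round(4),round(best.fun,3)
def st():
    s=env.get_state(); M=R.from_rotvec(s["ee_rot"]).as_matrix()
    print("t",round(s["clock"],2),"tcp",s["tcp_pos"].round(4),"toolx yaw",round(np.degrees(np.arctan2(M[1,0],M[0,0])),2),"toolz",M[:,2].round(3),"q",np.round(s["q"],2),"F",np.round(s["force"],1),"w",round(s["width"],3),"ff",np.round(s["finger_force"],1))
    return s,M
E
cat > m1.py <<'E'
from h import *
import pickle
D={}
for n in("top","side"):
    env.read_camera(n)
    for q in("half_a","chip_1","scraper","isolator_box","isolator","bay","mat","station","reagent","beaker","jar","dispenser"):
        D[n,q]=env.outline_of(q,n)
    for q in("isolator_grip","station","tray","scraper","half_a","chip_1","bay","mat","isolator_box"): D[n,q,"p"]=env.pinpoint(q,n)
pickle.dump(D,open("d1.pkl","wb"))
for k,v in D.items(): print(*k,[(round(float(d["score"]),2),np.round(d["pixel"]).astype(int).tolist(),int(d["mask"].sum()) if "mask" in d else 0) for d in v if d["score"]>.3])
st()
E
python3 m1.py
```

```text
top half_a [(0.87, [211, 160], 708), (0.73, [122, 242], 6283), (0.62, [206, 190], 724), (0.58, [206, 224], 719)]
top chip_1 [(0.72, [258, 239], 133), (0.69, [271, 174], 139), (0.67, [264, 194], 152)]
top scraper [(0.82, [391, 181], 994)]
top isolator_box []
top isolator [(0.7, [399, 248], 577)]
top bay [(0.65, [122, 242], 6370), (0.65, [204, 191], 715)]
top mat [(0.73, [374, 188], 2108), (0.59, [141, 150], 579), (0.49, [258, 204], 13047), (0.36, [261, 239], 145)]
top station []
top reagent [(0.84, [140, 153], 615)]
top beaker [(0.91, [326, 294], 743)]
top jar [(0.8, [228, 288], 452)]
top dispenser [(0.95, [448, 208], 1682), (0.54, [256, 203], 12837)]
top isolator_grip p [(0.83, [403, 240], 0)]
top station p [(0.9, [231, 201], 0), (0.4, [240, 197], 0)]
top tray p [(0.63, [292, 206], 0), (0.34, [382, 187], 0)]
top scraper p [(0.83, [387, 181], 0), (0.68, [269, 172], 0)]
top half_a p [(0.97, [208, 222], 0), (0.92, [205, 190], 0), (0.84, [213, 162], 0)]
top chip_1 p [(0.66, [270, 176], 0), (0.65, [257, 238], 0), (0.58, [265, 197], 0), (0.48, [242, 196], 0), (0.44, [206, 221], 0)]
top bay
[... 824 characters left out ...]
 [264, 113], 1244), (0.54, [290, 234], 142), (0.35, [240, 278], 945)]
side isolator_grip p [(0.84, [301, 128], 0)]
side station p [(0.68, [244, 276], 0)]
side tray p [(0.65, [257, 215], 0)]
side scraper p [(0.97, [242, 148], 0)]
side half_a p [(0.78, [240, 272], 0), (0.71, [273, 275], 0), (0.69, [201, 269], 0)]
side chip_1 p [(0.73, [252, 227], 0), (0.66, [301, 129], 0), (0.63, [247, 244], 0), (0.57, [225, 225], 0), (0.42, [290, 232], 0)]
side bay p [(0.94, [289, 396], 0)]
side mat p [(0.66, [245, 154], 0)]
side isolator_box p [(0.57, [300, 152], 0)]
t 2.3 tcp [ 0.2221 -0.5032  0.25  ] toolx yaw 23.82 toolz [ 0. -0. -1.] q [-1.31  0.26  0.02  1.33 -0.    1.42] F [-0.2  0.3  0.3] w 1.0 ff 0.0
```

```bash
cat > m2.py <<'E'
from h import *
import pickle
D=pickle.load(open("d1.pkl","rb"))
g=lambda c,q,i=0:D[c,q][i]["mask"]
MODEL["st2"]=MODEL["station"]+[box(-.128,.128,-.224,-.11,0,.06)]
im={n:env.read_camera(n) for n in C}; out={n:cv2.resize(im[n],None,fx=3,fy=3,interpolation=cv2.INTER_CUBIC) for n in im}
def show(model,v,z):
    p=(v[0],v[1],z,v[2])
    for n in C:
        for P in MODEL[model]:
            a=p[3];M=np.array([[np.cos(a),-np.sin(a),0],[np.sin(a),np.cos(a),0],[0,0,1]])
            q=(proj(P@M.T+p[:3],n)*3+1).round().astype(int)
            for i in range(8):
                for b in(1,2,4):
                    if i<i^b: cv2.line(out[n],q[i].tolist(),q[i^b].tolist(),(255,0,255) if i&1 else (0,255,0),1)
def run(name,model,masks,z,x0=None,**k):
    if x0 is None: x0=plane(np.argwhere(masks["top"]).mean(0)[::-1],"top",z)
    v,e=fit(model,masks,np.r_[x0[:2],z],**k); print(name,v,"deg",round(np.degrees(v[2]),1),e); show(model,v,z); return v
# triangulation check
P=lambda q,i,j:tri(D["top",q,"p"][i]["pixel"],D["side",q,"p"][j]["pixel"])
for q in("isolator_grip","station","tray","scraper","bay","mat","isolator_box"): print(q,*[np.round(u,4) for u in P(q,0,0)])
for i,j in((0,1),(1,0),(2,2)): print("half",*[np.round(u,4) for u in P("half_a",i,j)])
for i,j in((0,2),(1,4),(2,0),(3,2)): print("chip",*[np.round(u,4) for u in P("chip_1",i,j)])
for i,(a,b) in enumerate(((0,2),(2,0),(3,1))): run(f"half{i}","half",dict(top=g("top","half_a",a),side=g("side","half_a",b)),.07)
def col(n,f,roi):
    h=cv2.cvtColor(im[n],cv2.COLOR_BGR2HSV).astype(int); m=f(h[...,0],h[...,1],h[...,2]); r=np.zeros_like(m); x0,y0,x1,y1=roi; r[y0:y1,x0:x1]=1; return m&r
red=lambda h,s,v:((h<8)|(h>172))&(s>130)&(v>70)
MODEL["handle"]=[sbox(.09,.024,.022,.068)]
run("handle","handle",dict(top=col("top",red,(360,145,415,215)),side=col("side",red,(200,120,270,160))),0.003)
run("scraper","scraper",dict(top=g("top","scraper"),side=g("side","scraper")),0.003)
run("bar","bar",dict(top=col("top",red,(375,220,425,265)),side=col("side",red,(280,115,320,145))),.085)
run("bay","bay",dict(top=g("top","bay"),side=g("side","bay")),0)
run("mat","mat",dict(top=g("top","mat")|g("top","scraper"),side=g("side","mat")|g("side","scraper")),0)
run("ibox","isolator_box",dict(side=g("side","isolator_box")),0,x0=[.35,-.36])
run("st","st2",dict(top=g("top","mat",2)),0,x0=[.42,.03],yaws=[1.5,-1.5,1.7,-1.4,1.6,3.1,0])
run("st","st2",dict(side=g("side","station")),0,x0=[.42,.03],yaws=[1.5,1.7,1.6])
cv2.imwrite("pics/ov_top.png",out["top"][390:810,480:1280]); cv2.imwrite("pics/ov_side.png",out["side"][330:930,470:1270])
E
python3 m2.py
```

```text
isolator_grip [ 0.4586 -0.3401  0.0749] 0.0086
station [ 0.5809  0.0662 -0.013 ] 0.0041
tray [ 0.5599 -0.0893  0.0133] 0.0018
scraper [ 0.6141 -0.3283  0.0115] 0.0059
bay [ 0.4819  0.3387 -0.0046] 0.0026
mat [ 0.6067 -0.3177 -0.0033] 0.0046
isolator_box [ 0.4544 -0.3314 -0.0024] 0.0048
half [0.5162 0.1104 0.0659] 0.002
half [0.5863 0.1161 0.0822] 0.0052
half [0.6657 0.0996 0.0608] 0.0045
chip [ 0.6106 -0.0274 -0.0066] 0.0609
chip [ 0.4782 -0.0048  0.0582] 0.0047
chip [ 0.5704 -0.0237  0.0523] 0.0072
chip [0.5767 0.03   0.059 ] 0.0017
half0 [ 0.6678  0.1006 -0.1105] deg -6.3 0.109
half1 [ 0.5862  0.1147 -0.1995] deg -11.4 0.072
half2 [ 0.5159  0.1155 -0.1591] deg -9.1 0.091
handle [ 0.6162 -0.3313 -0.1995] deg -11.4 0.244
scraper [ 0.6156 -0.33    3.0082] deg 172.4 0.122
bar [ 0.4542 -0.3197  2.619 ] deg 150.1 0.401
bay [0.4797 0.3357 0.1884] deg 10.8 0.02
mat [ 0.6101 -0.3198 -0.0485] deg -2.8 0.13
ibox [ 0.4534 -0.33   -0.2911] deg -16.7 0.059
st [ 0.5827  0.0665 -0.1395] deg -8.0 0.175
st [ 0.5677 -0.0353  3.0035] deg 172.1 0.209
```

View pics/ov_top.png

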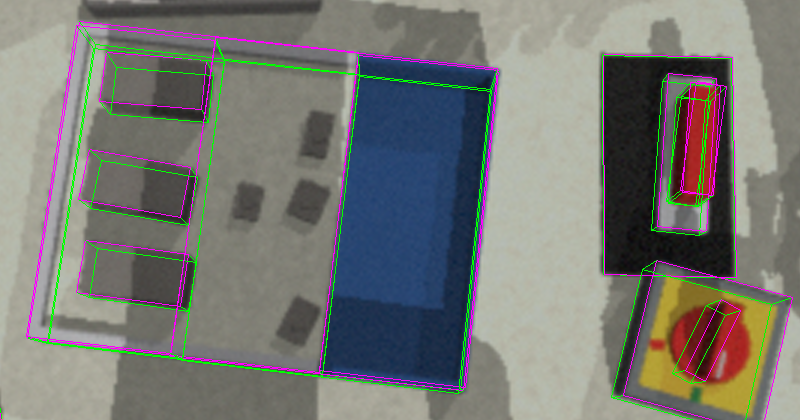

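View pics/ov_side.png

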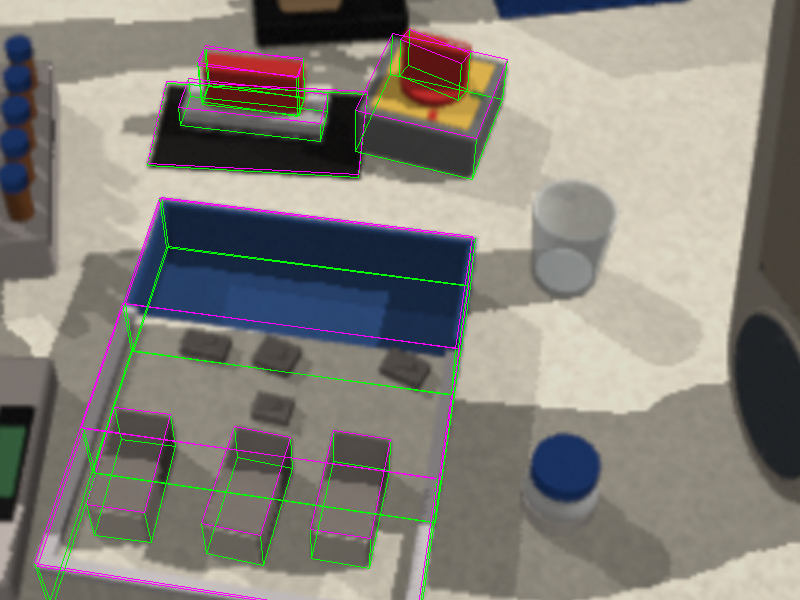

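```bash
python3 - <<'E'
from h import *
a=env.read_camera("top")[212:275,362:427]; b=env.read_camera("side")[112:167,270:330]
f=lambda i:cv2.resize(i,(400,400*i.shape[0]//i.shape[1]),interpolation=cv2.INTER_CUBIC)
a,b=f(a),f(b); h=max(a.shape[0],b.shape[0]); o=np.zeros((h,800,3),np.uint8); o[:a.shape[0],:400]=a;o[:b.shape[0],400:]=b
cv2.imwrite("pics/knob.png",o)
E
```

```text
(no output)
```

View pics/knob.png

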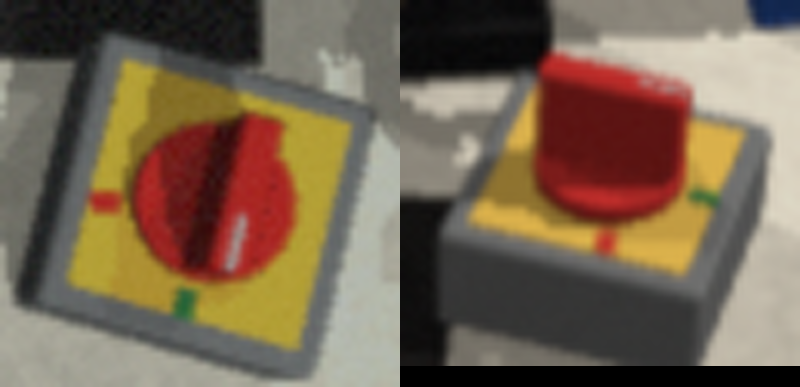

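```bash
python3 - <<'E'
from h import *
A,B=tri((404.6,231.8),(292.8,121.75)),tri((399.4,256.2),(312,125.8)); print(A,B)
a,b=plane((404.6,231.8),"top",.103),plane((399.4,256.2),"top",.103)
print("top only",a,b,(a+b)/2,np.linalg.norm(a-b),np.degrees(np.arctan2(*(a-b)[1::-1])))
a,b=plane((292.8,121.75),"side",.103),plane((312,125.8),"side",.103)
print("side only",a,b,(a+b)/2,np.linalg.norm(a-b),np.degrees(np.arctan2(*(a-b)[1::-1])))
print("disc",plane((362+215/6.154,212+200/6.154),"top",.061))
def m(u,v):return plane((362+u/6.154,212+v/6.154),"top",.05)
print("yellow centre",np.mean([m(122,60),m(355,125),m(68,287),m(300,350)],0))
for n,p in(("g",(186,304)),("r",(105,202))): print(n,m(*p))
E
```

```text
(array([ 0.47766601, -0.33910379,  0.09695394]), np.float64(0.003347391123097239)) (array([ 0.42551452, -0.32422293,  0.09685052]), np.float64(0.001067452372219239))
top only [ 0.47874238 -0.33763512  0.103     ] [ 0.42475681 -0.32241525  0.103     ] [ 0.45174959 -0.33002519  0.103     ] 0.056089979940449605 -15.744454063721076
side only [ 0.47628165 -0.3313324   0.103     ] [ 0.42666655 -0.31709608  0.103     ] [ 0.4514741  -0.32421424  0.103     ] 0.05161716698631891 -16.010055753454452
disc [ 0.45353406 -0.33021106  0.061     ]
yellow centre [ 0.45252047 -0.33164592  0.05      ]
g [ 0.41500941 -0.31963244  0.05      ]
r [ 0.45441451 -0.29117774  0.05      ]
```

```bash
cat > plan.py <<'E'
from h import *
def plan(wps,start=None):
    """wps: (x,y,z,yawdeg); prints tool-frame shift, turn and rows for each call"""
    if start is None:
        s,M=st(); p=np.array(s["tcp_pos"]); yaw=np.degrees(np.arctan2(M[1,0],M[0,0]))
        # level correction left out: tool stays vertical
    else: p,yaw=np.array(start[:3]),start[3]
    for w in wps:
        d=np.array(w[:3])-p; dy=w[3]-yaw; n=max(1,int(np.ceil(np.linalg.norm(d)/.19)),int(np.ceil(abs(dy)/40)))
        for i in range(n):
            a=np.radians(yaw); M=np.array([[np.cos(a),np.sin(a),0],[np.sin(a),-np.cos(a),0],[0,0,-1]])
            x=np.round(M.T@(np.array(w[:3])-p)/(n-i)/.2,3); t=np.round(-(w[3]-yaw)/(n-i)/360,4)
            rows=int(max(np.ceil(np.linalg.norm(x)*.2/.05),np.ceil(abs(t)*360/8.59)))
            print("xyz",x.tolist(),"turn_z",t,"rows>=",rows)
            p=p+M@x*.2; yaw-=t*360
        print("  -> at",p.round(4),round(yaw,2),"r",round(np.hypot(*p[:2]),3),"q6",round(np.degrees(np.arctan2(p[1],p[0]))+180-yaw,0))
    return p,yaw
E
python3 -c "
from plan import *
plan([(.4525,-.33,.2,164),(.4525,-.33,.085,164),(.4525,-.33,.085,90)])"
```

```text
t 2.5 tcp [ 0.2221 -0.5031  0.25  ] toolx yaw 23.82 toolz [-0.  0. -1.] q [-1.31  0.26  0.02  1.33 -0.    1.42] F [-0.4  0.1 -0.1] w 1.003 ff 0.0
xyz [0.351, -0.082, 0.062] turn_z -0.0973 rows>= 5
xyz [0.334, 0.135, 0.063] turn_z -0.0974 rows>= 5
xyz [0.196, 0.302, 0.062] turn_z -0.0973 rows>= 5
xyz [-0.012, 0.36, 0.063] turn_z -0.0974 rows>= 5
  -> at [ 0.4525 -0.33    0.2   ] 164.0 r 0.56 q6 -20.0
xyz [-0.0, -0.0, 0.575] turn_z 0.0 rows>= 3
  -> at [ 0.4525 -0.33    0.085 ] 164.0 r 0.56 q6 -20.0
xyz [-0.0, -0.0, -0.0] turn_z 0.1028 rows>= 5
xyz [-0.0, 0.0, -0.0] turn_z 0.1028 rows>= 5
  -> at [ 0.4525 -0.33    0.085 ] 89.99 r 0.56 q6 54.0
```

Call:
send_rows([
  {"xyz": [0.351, -0.082, 0.062], "turn": [0, 0, -0.0973], "gripper": 1},
  {"xyz": [0.351, -0.082, 0.062], "turn": [0, 0, -0.0973], "gripper": 1},
  {"xyz": [0.351, -0.082, 0.062], "turn": [0, 0, -0.0973], "gripper": 1},
  {"xyz": [0.351, -0.082, 0.062], "turn": [0, 0, -0.0973], "gripper": 1},
  {"xyz": [0.351, -0.082, 0.062], "turn": [0, 0, -0.0973], "gripper": 1},
], newtons=60)

```text
clock: 3.0
tcp_pos: [0.28, -0.4596, 0.2376]
ee_rot: [-2.734, -1.548, 0.0]
force: [0.4, -0.0, -0.9]
width: 1.002
finger_force: 0.0
```

Call:
send_rows([
  {"xyz": [0.334, 0.135, 0.063], "turn": [0, 0, -0.0974], "gripper": 1},
  {"xyz": [0.334, 0.135, 0.063], "turn": [0, 0, -0.0974], "gripper": 1},
  {"xyz": [0.334, 0.135, 0.063], "turn": [0, 0, -0.0974], "gripper": 1},
  {"xyz": [0.334, 0.135, 0.063], "turn": [0, 0, -0.0974], "gripper": 1},
  {"xyz": [0.334, 0.135, 0.063], "turn": [0, 0, -0.0974], "gripper": 1},
])

```text
clock: 3.5
tcp_pos: [0.3375, -0.4165, 0.225]
ee_rot: [-2.145, -2.295, 0.0]
force: [-0.3, -1.1, 0.2]
width: 1.001
finger_force: 0.0
```

Call:
send_rows([
  {"xyz": [0.196, 0.302, 0.062], "turn": [0, 0, -0.0973], "gripper": 1},
  {"xyz": [0.196, 0.302, 0.062], "turn": [0, 0, -0.0973], "gripper": 1},
  {"xyz": [0.196, 0.302, 0.062], "turn": [0, 0, -0.0973], "gripper": 1},
  {"xyz": [0.196, 0.302, 0.062], "turn": [0, 0, -0.0973], "gripper": 1},
  {"xyz": [0.196, 0.302, 0.062], "turn": [0, 0, -0.0973], "gripper": 1},
])

```text
clock: 4.0
tcp_pos: [0.395, -0.3734, 0.2125]
ee_rot: [-1.359, -2.833, -0.0]
force: [-0.6, -0.4, 0.4]
width: 1.002
finger_force: 0.0
```

Call:
send_rows([
  {"xyz": [-0.012, 0.36, 0.063], "turn": [0, 0, -0.0974], "gripper": 1},
  {"xyz": [-0.012, 0.36, 0.063], "turn": [0, 0, -0.0974], "gripper": 1},
  {"xyz": [-0.012, 0.36, 0.063], "turn": [0, 0, -0.0974], "gripper": 1},
  {"xyz": [-0.012, 0.36, 0.063], "turn": [0, 0, -0.0974], "gripper": 1},
  {"xyz": [-0.012, 0.36, 0.063], "turn": [0, 0, -0.0974], "gripper": 1},
])

```text
clock: 4.5
tcp_pos: [0.4525, -0.3301, 0.1999]
ee_rot: [-0.445, -3.11, -0.0]
force: [-0.8, 0.4, -0.1]
width: 1.0
finger_force: 0.0
```

Call:
send_rows([
  {"xyz": [0, 0, 0.2], "turn": [0, 0, 0], "gripper": 1},
  {"xyz": [0, 0, 0.4], "turn": [0, 0, 0], "gripper": 1},
  {"xyz": [0, 0, 0.5], "turn": [0, 0, 0], "gripper": 1},
  {"xyz": [0, 0, 0.575], "turn": [0, 0, 0], "gripper": 0.5},
  {"xyz": [0, 0, 0.575], "turn": [0, 0, 0], "gripper": 0.3},
], newtons=60)

```text
clock: 5.0
tcp_pos: [0.4514, -0.3296, 0.0831]
ee_rot: [-0.451, -3.106, -0.003]
force: [-0.0, 0.9, 0.7]
width: 0.69
finger_force: 0.0
```

Call:
send_rows([
  {"xyz": [0, 0, 0], "turn": [0, 0, 0], "gripper": 0},
  {"xyz": [0, 0, 0], "turn": [0, 0, 0], "gripper": 0},
  {"xyz": [0, 0, 0], "turn": [0, 0, 0], "gripper": 0},
  {"xyz": [0, 0, 0], "turn": [0, 0, 0], "gripper": 0},
  {"xyz": [0, 0, 0], "turn": [0, 0, 0], "gripper": 0},
])

```text
clock: 5.5
tcp_pos: [0.453, -0.33, 0.0863]
ee_rot: [0.44, 3.109, -0.001]
force: [-0.3, 3.5, 6.3]
width: 0.179
finger_force: 59.0
```

Call:
send_rows([
  {"xyz": [0, 0, 0], "turn": [0, 0, 0.02], "gripper": 0},
  {"xyz": [0, 0, 0], "turn": [0, 0, 0.04], "gripper": 0},
  {"xyz": [0, 0, 0], "turn": [0, 0, 0.06], "gripper": 0},
  {"xyz": [0, 0, 0], "turn": [0, 0, 0.08], "gripper": 0},
  {"xyz": [0, 0, 0], "turn": [0, 0, 0.1], "gripper": 0},
])

```text
clock: 6.0
tcp_pos: [0.4534, -0.3294, 0.0863]
ee_rot: [1.383, 2.818, 0.002]
force: [2.3, 7.0, 6.4]
width: 0.18
finger_force: 58.7
```

Call:
send_rows([
  {"xyz": [0, 0, 0], "turn": [0, 0, 0.02], "gripper": 0},
  {"xyz": [0, 0, 0], "turn": [0, 0, 0.04], "gripper": 0},
  {"xyz": [0, 0, 0], "turn": [0, 0, 0.06], "gripper": 0},
  {"xyz": [0, 0, 0], "turn": [0, 0, 0.08], "gripper": 0},
  {"xyz": [0, 0, 0], "turn": [0, 0, 0.103], "gripper": 0},
])

```text
clock: 6.5
tcp_pos: [0.454, -0.3292, 0.0863]
ee_rot: [2.207, 2.232, 0.005]
force: [8.0, 7.0, 4.6]
width: 0.175
finger_force: 58.7
```

```bash
python3 -c "
from h import *
s,_=st(); print(s['ft_torque'])"
```

```text
t 6.5 tcp [ 0.454  -0.3292  0.0863] toolx yaw 90.64 toolz [ 0.004  0.001 -1.   ] q [-0.78  0.37 -0.25  0.95  0.    0.78] F [8.  7.  4.6] w 0.175 ff 58.7
[ 1.32475831 -1.17239265 -0.06194096]
```

Call:
send_rows([
  {"xyz": [0, 0, 0], "turn": [0, 0, 0], "gripper": 0.6},
  {"xyz": [0, 0, 0], "turn": [0, 0, 0], "gripper": 0.6},
  {"xyz": [0, 0, -0.2], "turn": [0, 0, 0], "gripper": 0.6},
  {"xyz": [0, 0, -0.4], "turn": [0, 0, 0], "gripper": 0.6},
  {"xyz": [0, 0, -0.6], "turn": [0, 0, 0], "gripper": 0.6},
])

```text
clock: 7.0
tcp_pos: [0.4521, -0.33, 0.2065]
ee_rot: [-2.201, -2.241, 0.001]
force: [0.0, 0.8, 0.0]
width: 0.599
finger_force: 0.0
```

```bash
cat > halves.py <<'E'
from h import *
def find(zs=(.07,),expect=None,tops=None):
    out=[]
    M={}
    for n in C: env.read_camera(n); M[n]=[d for d in env.outline_of("half_a",n) if d["score"]>.3 and 400<d["mask"].sum()<1500]
    for t in M["top"]:
        pt=np.argwhere(t["mask"]).mean(0)[::-1]
        c=[(tri(pt,np.argwhere(s["mask"]).mean(0)[::-1]),s) for s in M["side"]]
        c=[k for k in c if k[0][1]<.02 and -.01<k[0][0][2]<.12]
        if not c: print("no match",pt); continue
        (X,g),s=min(c,key=lambda k:k[0][1]); z=.07 if X[2]>.045 else .02
        v,e=fit("half",dict(top=t["mask"],side=s["mask"]),[X[0],X[1],z],yaws=np.arange(6)*np.pi/6)
        a=(np.degrees(v[2])+90)%180-90
        print("half xy",v[:2],"yaw",round(a,1),"err",e,"tri",X.round(3),round(g,3))
E
python3 -c "
from plan import *; import halves
halves.find()
a=env.read_camera('top')[212:275,362:427]
cv2.imwrite('pics/k2.png',cv2.resize(a,None,fx=5,fy=5))
plan([(.516,.1155,.2,81)])"
```

```text
half xy [0.5159 0.1156] yaw -8.9 err 0.105 tri [0.517 0.115 0.066] 0.002
half xy [0.5868 0.1147] yaw -12.7 err 0.063 tri [0.587 0.115 0.07 ] 0.001
half xy [0.6676 0.1014] yaw -5.8 err 0.091 tri [0.668 0.102 0.068] 0.001
no match [226.35306122 286.63673469]
t 7.25 tcp [ 0.4522 -0.3299  0.2046] toolx yaw 90.98 toolz [-0. -0. -1.] q [-0.78  0.29 -0.05  1.23 -0.    0.77] F [-0.1 -0.8 -0.1] w 0.599 ff 0.0
xyz [0.74, 0.119, 0.008] turn_z 0.0092 rows>= 3
xyz [0.746, 0.076, 0.007] turn_z 0.0093 rows>= 3
xyz [0.75, 0.032, 0.008] turn_z 0.0092 rows>= 4
  -> at [0.5159 0.1155 0.2   ] 81.01 r 0.529 q6 112.0
```

View pics/k2.png

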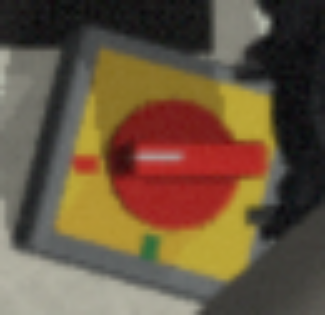

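```bash
python3 -c "
from plan import *
plan([(.516,.1155,.2,81),(.516,.1155,.08,81),(.516,.1155,.19,81),(.411,.3226,.14,100.8),(.411,.3226,.031,100.8),(.411,.3226,.15,100.8)])"
```

```text
t 7.25 tcp [ 0.4522 -0.3299  0.2046] toolx yaw 90.98 toolz [-0. -0. -1.] q [-0.78  0.29 -0.05  1.23 -0.    0.77] F [-0.1 -0.8 -0.1] w 0.599 ff 0.0
xyz [0.74, 0.119, 0.008] turn_z 0.0092 rows>= 3
xyz [0.746, 0.076, 0.007] turn_z 0.0093 rows>= 3
xyz [0.75, 0.032, 0.008] turn_z 0.0092 rows>= 4
  -> at [0.5159 0.1155 0.2   ] 81.01 r 0.529 q6 112.0
xyz [-0.0, 0.0, 0.6] turn_z 0.0 rows>= 3
  -> at [0.5159 0.1155 0.08  ] 81.01 r 0.529 q6 112.0
xyz [-0.0, 0.0, -0.55] turn_z 0.0 rows>= 3
  -> at [0.5159 0.1155 0.19  ] 81.01 r 0.529 q6 112.0
xyz [0.47, -0.34, 0.125] turn_z -0.0275 rows>= 3
xyz [0.522, -0.254, 0.125] turn_z -0.0275 rows>= 3
  -> at [0.411  0.3226 0.14  ] 100.81 r 0.522 q6 117.0
xyz [0.0, -0.0, 0.545] turn_z 0.0 rows>= 3
  -> at [0.411  0.3226 0.031 ] 100.81 r 0.522 q6 117.0
xyz [0.0, -0.0, -0.595] turn_z 0.0 rows>= 3
  -> at [0.411  0.3226 0.15  ] 100.81 r 0.522 q6 117.0
```

Call:
send_rows([
  {"xyz": [0.74, 0.119, 0.008], "turn": [0, 0, 0.0092], "gripper": 0.65},
  {"xyz": [0.74, 0.119, 0.008], "turn": [0, 0, 0.0092], "gripper": 0.65},
  {"xyz": [0.74, 0.119, 0.008], "turn": [0, 0, 0.0092], "gripper": 0.65},
  {"xyz": [0.74, 0.119, 0.008], "turn": [0, 0, 0.0092], "gripper": 0.65},
])

```text
clock: 7.65
tcp_pos: [0.4732, -0.1764, 0.2021]
ee_rot: [-2.258, -2.179, -0.0]
force: [-0.3, -0.7, 0.4]
width: 0.654
finger_force: 0.0
```

Call:
send_rows([
  {"xyz": [0.746, 0.076, 0.007], "turn": [0, 0, 0.0093], "gripper": 0.65},
  {"xyz": [0.746, 0.076, 0.007], "turn": [0, 0, 0.0093], "gripper": 0.65},
  {"xyz": [0.746, 0.076, 0.007], "turn": [0, 0, 0.0093], "gripper": 0.65},
  {"xyz": [0.746, 0.076, 0.007], "turn": [0, 0, 0.0093], "gripper": 0.65},
])

```text
clock: 8.05
tcp_pos: [0.4948, -0.0285, 0.2007]
ee_rot: [-2.321, -2.113, 0.001]
force: [-0.4, -0.7, 0.5]
width: 0.652
finger_force: 0.0
```

Call:
send_rows([
  {"xyz": [0.75, 0.032, 0.008], "turn": [0, 0, 0.0092], "gripper": 0.65},
  {"xyz": [0.75, 0.032, 0.008], "turn": [0, 0, 0.0092], "gripper": 0.65},
  {"xyz": [0.75, 0.032, 0.008], "turn": [0, 0, 0.0092], "gripper": 0.65},
  {"xyz": [0.75, 0.032, 0.008], "turn": [0, 0, 0.0092], "gripper": 0.65},
  {"xyz": [0.75, 0.032, 0.008], "turn": [0, 0, 0.0092], "gripper": 0.65},
])

```text
clock: 8.55
tcp_pos: [0.5163, 0.1159, 0.199]
ee_rot: [-2.386, -2.042, 0.004]
force: [0.2, -0.2, 0.1]
width: 0.654
finger_force: 0.0
```

Call:
send_rows([
  {"xyz": [0, 0, 0.2], "turn": [0, 0, 0], "gripper": 0.65},
  {"xyz": [0, 0, 0.4], "turn": [0, 0, 0], "gripper": 0.65},
  {"xyz": [0, 0, 0.55], "turn": [0, 0, 0], "gripper": 0.65},
  {"xyz": [0, 0, 0.6], "turn": [0, 0, 0], "gripper": 0.65},
  {"xyz": [0, 0, 0.6], "turn": [0, 0, 0], "gripper": 0.65},
])

```text
clock: 9.05
tcp_pos: [0.516, 0.1141, 0.0792]
ee_rot: [-2.39, -2.036, 0.004]
force: [-0.2, -0.6, 0.4]
width: 0.652
finger_force: 0.0
```

Call:
send_rows([
  {"xyz": [0, 0, 0], "turn": [0, 0, 0], "gripper": 0},
  {"xyz": [0, 0, 0], "turn": [0, 0, 0], "gripper": 0},
  {"xyz": [0, 0, 0], "turn": [0, 0, 0], "gripper": 0},
  {"xyz": [0, 0, 0], "turn": [0, 0, 0], "gripper": 0},
])

```text
clock: 9.45
tcp_pos: [0.5175, 0.1152, 0.0819]
ee_rot: [2.388, 2.038, 0.003]
force: [0.3, -2.3, 7.1]
width: 0.454
finger_force: 62.7
```

Call:
send_rows([
  {"xyz": [0, 0, -0.1], "turn": [0, 0, 0], "gripper": 0},
  {"xyz": [0, 0, -0.25], "turn": [0, 0, 0], "gripper": 0},
  {"xyz": [0, 0, -0.4], "turn": [0, 0, 0], "gripper": 0},
  {"xyz": [0, 0, -0.55], "turn": [0, 0, 0], "gripper": 0},
  {"xyz": [0, 0, -0.55], "turn": [0, 0, 0], "gripper": 0},
])

```text
clock: 9.95
tcp_pos: [0.5182, 0.1157, 0.1945]
ee_rot: [2.386, 2.037, 0.009]
force: [0.5, -0.2, -2.7]
width: 0.456
finger_force: 61.7
```

Call:
send_rows([
  {"xyz": [0.47, -0.34, 0.125], "turn": [0, 0, -0.0275], "gripper": 0},
  {"xyz": [0.47, -0.34, 0.125], "turn": [0, 0, -0.0275], "gripper": 0},
  {"xyz": [0.47, -0.34, 0.125], "turn": [0, 0, -0.0275], "gripper": 0},
  {"xyz": [0.47, -0.34, 0.125], "turn": [0, 0, -0.0275], "gripper": 0},
])

```text
clock: 10.35
tcp_pos: [0.462, 0.2208, 0.164]
ee_rot: [-2.2, -2.241, 0.003]
force: [0.1, -0.5, -2.8]
width: 0.463
finger_force: 61.6
```

Call:
send_rows([
  {"xyz": [0.522, -0.254, 0.125], "turn": [0, 0, -0.0275], "gripper": 0},
  {"xyz": [0.522, -0.254, 0.125], "turn": [0, 0, -0.0275], "gripper": 0},
  {"xyz": [0.522, -0.254, 0.125], "turn": [0, 0, -0.0275], "gripper": 0},
  {"xyz": [0.522, -0.254, 0.125], "turn": [0, 0, -0.0275], "gripper": 0},
])

```text
clock: 10.75
tcp_pos: [0.4106, 0.3238, 0.1393]
ee_rot: [-1.999, -2.422, 0.002]
force: [-0.3, 0.7, -3.1]
width: 0.458
finger_force: 61.6
```

Call:
send_rows([
  {"xyz": [0, 0, 0.2], "turn": [0, 0, 0], "gripper": 0},
  {"xyz": [0, 0, 0.38], "turn": [0, 0, 0], "gripper": 0},
  {"xyz": [0, 0, 0.48], "turn": [0, 0, 0], "gripper": 0},
  {"xyz": [0, 0, 0.53], "turn": [0, 0, 0], "gripper": 0},
  {"xyz": [0, 0, 0.54], "turn": [0, 0, 0], "gripper": 0},
])

```text
clock: 11.25
tcp_pos: [0.4122, 0.3216, 0.0318]
ee_rot: [-2.005, -2.419, 0.002]
force: [0.1, -0.3, -2.7]
width: 0.458
finger_force: 62.0
```

```bash
python3 -c "
from h import *
st()"
```

```text
t 11.25 tcp [0.4122 0.3216 0.0318] toolx yaw 100.69 toolz [-0.001 -0.001 -1.   ] q [ 0.5   0.38 -0.41  0.78 -0.    1.89] F [ 0.1 -0.3 -2.7] w 0.458 ff 62.0
```

Call:
send_rows([
  {"xyz": [0, 0, 0.008], "turn": [0, 0, 0], "gripper": 0},
  {"xyz": [0, 0, 0.008], "turn": [0, 0, 0], "gripper": 0.65},
  {"xyz": [0, 0, 0.008], "turn": [0, 0, 0], "gripper": 0.65},
  {"xyz": [0, 0, -0.1], "turn": [0, 0, 0], "gripper": 0.65},
  {"xyz": [0, 0, -0.3], "turn": [0, 0, 0], "gripper": 0.65},
])

```text
clock: 11.75
tcp_pos: [0.4112, 0.322, 0.0917]
ee_rot: [-2.003, -2.419, 0.005]
force: [0.8, -0.4, 0.1]
width: 0.651
finger_force: 0.0
```

```bash
python3 -c "
from plan import *; import halves
halves.find()
plan([(.411,.3226,.19,100.8),(.587,.1147,.19,78),(.587,.1147,.08,78),(.587,.1147,.19,78),(.4797,.3357,.16,100.8),(.4797,.3357,.031,100.8)])"
```

```text
half xy [0.5861 0.1154] yaw -11.0 err 0.079 tri [0.587 0.115 0.068] 0.001
half xy [0.6675 0.1006] yaw -6.0 err 0.083 tri [0.668 0.102 0.069] 0.001
half xy [0.4116 0.322 ] yaw 10.0 err 0.223 tri [ 0.41   0.325 -0.   ] 0.007
t 11.95 tcp [0.4128 0.323  0.0937] toolx yaw 100.75 toolz [ 0.003  0.002 -1.   ] q [ 0.5   0.31 -0.33  0.93 -0.    1.89] F [ 0.4 -0.1 -1.3] w 0.652 ff 0.0
xyz [-0.0, -0.009, -0.481] turn_z -0.0001 rows>= 2
  -> at [0.411  0.3227 0.1899] 100.79 r 0.523 q6 117.0
xyz [-0.593, 0.335, -0.0] turn_z 0.0317 rows>= 3
xyz [-0.515, 0.445, -0.0] turn_z 0.0316 rows>= 3
  -> at [0.5869 0.1148 0.1899] 78.0 r 0.598 q6 113.0
xyz [-0.0, 0.0, 0.55] turn_z 0.0 rows>= 3
  -> at [0.5869 0.1148 0.0799] 78.0 r 0.598 q6 113.0
xyz [-0.0, 0.0, -0.55] turn_z 0.0 rows>= 3
  -> at [0.5869 0.1148 0.1899] 78.0 r 0.598 q6 113.0
xyz [0.485, -0.377, 0.075] turn_z -0.0317 rows>= 3
xyz [0.549, -0.274, 0.075] turn_z -0.0316 rows>= 3
  -> at [0.4797 0.3357 0.1599] 100.79 r 0.585 q6 114.0
xyz [0.0, 0.0, 0.645] turn_z -0.0 rows>= 3
  -> at [0.4797 0.3357 0.0309] 100.79 r 0.585 q6 114.0
```

Call:
send_rows([
  {"xyz": [0, -0.009, -0.24], "turn": [0, 0, 0], "gripper": 0.65},
  {"xyz": [0, -0.009, -0.481], "turn": [0, 0, 0], "gripper": 0.65},
  {"xyz": [0, -0.009, -0.481], "turn": [0, 0, 0], "gripper": 0.65},
])

```text
clock: 12.25
tcp_pos: [0.4121, 0.3234, 0.1937]
ee_rot: [2.001, 2.418, 0.012]
force: [1.3, 0.5, -0.9]
width: 0.651
finger_force: 0.0
```

Call:
send_rows([
  {"xyz": [-0.593, 0.335, 0], "turn": [0, 0, 0.0317], "gripper": 0.65},
  {"xyz": [-0.593, 0.335, 0], "turn": [0, 0, 0.0317], "gripper": 0.65},
  {"xyz": [-0.593, 0.335, 0], "turn": [0, 0, 0.0317], "gripper": 0.65},
  {"xyz": [-0.593, 0.335, 0], "turn": [0, 0, 0.0317], "gripper": 0.65},
])

```text
clock: 12.65
tcp_pos: [0.5005, 0.2152, 0.1872]
ee_rot: [2.238, 2.204, -0.002]
force: [-0.0, -0.1, -0.4]
width: 0.648
finger_force: 0.0
```

Call:
send_rows([
  {"xyz": [-0.515, 0.445, 0], "turn": [0, 0, 0.0316], "gripper": 0.65},
  {"xyz": [-0.515, 0.445, 0], "turn": [0, 0, 0.0316], "gripper": 0.65},
  {"xyz": [-0.515, 0.445, 0], "turn": [0, 0, 0.0316], "gripper": 0.65},
  {"xyz": [-0.515, 0.445, 0], "turn": [0, 0, 0.0316], "gripper": 0.65},
  {"xyz": [-0.515, 0.445, 0], "turn": [0, 0, 0.0316], "gripper": 0.65},
])

```text
clock: 13.15
tcp_pos: [0.5857, 0.114, 0.1873]
ee_rot: [-2.442, -1.974, 0.002]
force: [-0.8, -0.5, -0.1]
width: 0.65
finger_force: 0.0
```

Call:
send_rows([
  {"xyz": [0, 0, 0.2], "turn": [0, 0, 0], "gripper": 0.65},
  {"xyz": [0, 0, 0.4], "turn": [0, 0, 0], "gripper": 0.65},
  {"xyz": [0, 0, 0.52], "turn": [0, 0, 0], "gripper": 0.65},
  {"xyz": [0, 0, 0.55], "turn": [0, 0, 0], "gripper": 0.65},
  {"xyz": [0, 0, 0.55], "turn": [0, 0, 0], "gripper": 0},
])

```text
clock: 13.65
tcp_pos: [0.585, 0.1153, 0.0782]
ee_rot: [-2.44, -1.978, 0.002]
force: [1.0, 0.4, -0.1]
width: 0.496
finger_force: 0.4
```

Call:
send_rows([
  {"xyz": [0, 0, 0], "turn": [0, 0, 0], "gripper": 0},
  {"xyz": [0, 0, 0], "turn": [0, 0, 0], "gripper": 0},
  {"xyz": [0, 0, 0], "turn": [0, 0, 0], "gripper": 0},
  {"xyz": [0, 0, 0], "turn": [0, 0, 0], "gripper": 0},
])

```text
clock: 14.05
tcp_pos: [0.5861, 0.1142, 0.0791]
ee_rot: [2.442, 1.976, 0.001]
force: [0.3, -0.5, -4.0]
width: 0.458
finger_force: 61.6
```

Call:
send_rows([
  {"xyz": [0, 0, -0.1], "turn": [0, 0, 0], "gripper": 0},
  {"xyz": [0, 0, -0.25], "turn": [0, 0, 0], "gripper": 0},
  {"xyz": [0, 0, -0.4], "turn": [0, 0, 0], "gripper": 0},
  {"xyz": [0, 0, -0.55], "turn": [0, 0, 0], "gripper": 0},
  {"xyz": [0, 0, -0.55], "turn": [0, 0, 0], "gripper": 0},
])

```text
clock: 14.55
tcp_pos: [0.5876, 0.1143, 0.1931]
ee_rot: [2.439, 1.974, 0.009]
force: [1.1, -0.1, -1.6]
width: 0.46
finger_force: 62.0
```

Call:
send_rows([
  {"xyz": [0.485, -0.377, 0.075], "turn": [0, 0, -0.0317], "gripper": 0},
  {"xyz": [0.485, -0.377, 0.075], "turn": [0, 0, -0.0317], "gripper": 0},
  {"xyz": [0.485, -0.377, 0.075], "turn": [0, 0, -0.0317], "gripper": 0},
  {"xyz": [0.485, -0.377, 0.075], "turn": [0, 0, -0.0317], "gripper": 0},
])

```text
clock: 14.95
tcp_pos: [0.5302, 0.2273, 0.1725]
ee_rot: [-2.228, -2.212, 0.002]
force: [0.3, 0.5, -2.5]
width: 0.46
finger_force: 61.7
```

Call:
send_rows([
  {"xyz": [0.549, -0.274, 0.075], "turn": [0, 0, -0.0316], "gripper": 0},
  {"xyz": [0.549, -0.274, 0.075], "turn": [0, 0, -0.0316], "gripper": 0},
  {"xyz": [0.549, -0.274, 0.075], "turn": [0, 0, -0.0316], "gripper": 0},
  {"xyz": [0.549, -0.274, 0.075], "turn": [0, 0, -0.0316], "gripper": 0},
  {"xyz": [0.549, -0.274, 0.075], "turn": [0, 0, -0.0316], "gripper": 0},
])

```text
clock: 15.45
tcp_pos: [0.4789, 0.3349, 0.1581]
ee_rot: [2.003, 2.42, -0.001]
force: [-0.6, -0.9, -3.3]
width: 0.46
finger_force: 61.7
```

Call:
send_rows([
  {"xyz": [0, 0, 0.2], "turn": [0, 0, 0], "gripper": 0},
  {"xyz": [0, 0, 0.4], "turn": [0, 0, 0], "gripper": 0},
  {"xyz": [0, 0, 0.56], "turn": [0, 0, 0], "gripper": 0},
  {"xyz": [0, 0, 0.62], "turn": [0, 0, 0], "gripper": 0},
  {"xyz": [0, 0, 0.64], "turn": [0, 0, 0], "gripper": 0},
])

```text
clock: 15.95
tcp_pos: [0.4791, 0.3339, 0.0296]
ee_rot: [-2.005, -2.418, 0.003]
force: [-0.5, -0.5, -1.6]
width: 0.454
finger_force: 61.6
```

Call:
send_rows([
  {"xyz": [0, 0, 0.01], "turn": [0, 0, 0], "gripper": 0},
  {"xyz": [0, 0, 0.01], "turn": [0, 0, 0], "gripper": 0.62},
  {"xyz": [0, 0, 0.01], "turn": [0, 0, 0], "gripper": 0.62},
  {"xyz": [0, 0, -0.1], "turn": [0, 0, 0], "gripper": 0.62},
  {"xyz": [0, 0, -0.3], "turn": [0, 0, 0], "gripper": 0.62},
])

```text
clock: 16.45
tcp_pos: [0.4778, 0.3348, 0.0902]
ee_rot: [-2.002, -2.419, 0.005]
force: [0.8, 0.5, -0.1]
width: 0.62
finger_force: 0.0
```

```bash
python3 -c "
from plan import *; import halves
halves.find()
plan([(.48,.3357,.19,100.8),(.668,.101,.19,84.2),(.668,.101,.083,84.2),(.668,.101,.19,84.2),(.5485,.3488,.16,100.8),(.5485,.3488,.034,100.8)])"
```

```text
half xy [0.4107 0.3222] yaw 9.9 err 0.175 tri [0.409 0.329 0.008] 0.004
half xy [0.4794 0.3344] yaw 8.4 err 0.213 tri [0.48  0.338 0.002] 0.007
half xy [0.6677 0.1006] yaw -5.8 err 0.073 tri [0.668 0.101 0.069] 0.001
t 16.65 tcp [0.4796 0.3358 0.0926] toolx yaw 100.77 toolz [ 0.004  0.002 -1.   ] q [ 0.47  0.4  -0.18  0.98 -0.    1.85] F [-0.3 -0.4  0.1] w 0.621 ff 0.0
xyz [-0.001, 0.002, -0.487] turn_z -0.0001 rows>= 2
  -> at [0.48   0.3356 0.19  ] 100.81 r 0.586 q6 114.0
xyz [-0.664, 0.352, -0.0] turn_z 0.0231 rows>= 4
xyz [-0.607, 0.444, -0.0] turn_z 0.023 rows>= 4
  -> at [0.668 0.101 0.19 ] 84.21 r 0.676 q6 104.0
xyz [0.0, -0.0, 0.535] turn_z 0.0 rows>= 3
  -> at [0.668 0.101 0.083] 84.21 r 0.676 q6 104.0
xyz [0.0, -0.0, -0.535] turn_z 0.0 rows>= 3
  -> at [0.668 0.101 0.19 ] 84.21 r 0.676 q6 104.0
xyz [0.586, -0.36, 0.075] turn_z -0.023 rows>= 3
xyz [0.632, -0.271, 0.075] turn_z -0.0231 rows>= 3
  -> at [0.5486 0.3487 0.16  ] 100.81 r 0.65 q6 112.0
xyz [0.0, -0.0, 0.63] turn_z 0.0 rows>= 3
  -> at [0.5486 0.3487 0.034 ] 100.81 r 0.65 q6 112.0
```

Call:
send_rows([
  {"xyz": [0, 0, -0.24], "turn": [0, 0, 0], "gripper": 0.62},
  {"xyz": [0, 0, -0.487], "turn": [0, 0, 0], "gripper": 0.62},
  {"xyz": [0, 0, -0.487], "turn": [0, 0, 0], "gripper": 0.62},
])

```text
clock: 16.95
tcp_pos: [0.4806, 0.3363, 0.1939]
ee_rot: [2.001, 2.417, 0.013]
force: [0.6, 0.7, -0.1]
width: 0.618
finger_force: 0.0
```

Call:
send_rows([
  {"xyz": [-0.664, 0.352, 0], "turn": [0, 0, 0.0231], "gripper": 0.62},
  {"xyz": [-0.664, 0.352, 0], "turn": [0, 0, 0.0231], "gripper": 0.62},
  {"xyz": [-0.664, 0.352, 0], "turn": [0, 0, 0.0231], "gripper": 0.62},
  {"xyz": [-0.664, 0.352, 0], "turn": [0, 0, 0.0231], "gripper": 0.62},
])

```text
clock: 17.35
tcp_pos: [0.5757, 0.2135, 0.1865]
ee_rot: [2.179, 2.262, -0.002]
force: [0.2, 0.5, -0.6]
width: 0.622
finger_force: 0.0
```

Call:
send_rows([
  {"xyz": [-0.607, 0.444, 0], "turn": [0, 0, 0.023], "gripper": 0.62},
  {"xyz": [-0.607, 0.444, 0], "turn": [0, 0, 0.023], "gripper": 0.62},
  {"xyz": [-0.607, 0.444, 0], "turn": [0, 0, 0.023], "gripper": 0.62},
  {"xyz": [-0.607, 0.444, 0], "turn": [0, 0, 0.023], "gripper": 0.62},
  {"xyz": [-0.607, 0.444, 0], "turn": [0, 0, 0.023], "gripper": 0.62},
])

```text
clock: 17.85
tcp_pos: [0.6666, 0.0995, 0.1865]
ee_rot: [-2.333, -2.102, 0.002]
force: [-0.5, 0.4, 0.5]
width: 0.619
finger_force: 0.0
```

Call:
send_rows([
  {"xyz": [0, 0, 0.2], "turn": [0, 0, 0], "gripper": 0.62},
  {"xyz": [0, 0, 0.4], "turn": [0, 0, 0], "gripper": 0.62},
  {"xyz": [0, 0, 0.5], "turn": [0, 0, 0], "gripper": 0.62},
  {"xyz": [0, 0, 0.535], "turn": [0, 0, 0], "gripper": 0.62},
  {"xyz": [0, 0, 0.535], "turn": [0, 0, 0], "gripper": 0},
])

```text
clock: 18.35
tcp_pos: [0.6658, 0.1016, 0.0805]
ee_rot: [-2.329, -2.106, 0.001]
force: [-4.4, 0.8, 0.4]
width: 0.467
finger_force: 16.4
```

Call:
send_rows([
  {"xyz": [0, 0, 0], "turn": [0, 0, 0], "gripper": 0},
  {"xyz": [0, 0, 0], "turn": [0, 0, 0], "gripper": 0},
  {"xyz": [0, 0, 0], "turn": [0, 0, 0], "gripper": 0},
  {"xyz": [0, 0, 0], "turn": [0, 0, 0], "gripper": 0},
])

```text
clock: 18.75
tcp_pos: [0.6668, 0.1004, 0.0815]
ee_rot: [2.331, 2.105, 0.001]
force: [-0.1, 1.3, -2.8]
width: 0.453
finger_force: 62.7
```

Call:
send_rows([
  {"xyz": [0, 0, -0.1], "turn": [0, 0, 0], "gripper": 0},
  {"xyz": [0, 0, -0.25], "turn": [0, 0, 0], "gripper": 0},
  {"xyz": [0, 0, -0.4], "turn": [0, 0, 0], "gripper": 0},
  {"xyz": [0, 0, -0.535], "turn": [0, 0, 0], "gripper": 0},
  {"xyz": [0, 0, -0.535], "turn": [0, 0, 0], "gripper": 0},
])

```text
clock: 19.25
tcp_pos: [0.6681, 0.1004, 0.1924]
ee_rot: [2.328, 2.102, 0.008]
force: [0.9, -0.7, -3.6]
width: 0.459
finger_force: 63.1
```

Call:
send_rows([
  {"xyz": [0.586, -0.36, 0.075], "turn": [0, 0, -0.023], "gripper": 0},
  {"xyz": [0.586, -0.36, 0.075], "turn": [0, 0, -0.023], "gripper": 0},
  {"xyz": [0.586, -0.36, 0.075], "turn": [0, 0, -0.023], "gripper": 0},
  {"xyz": [0.586, -0.36, 0.075], "turn": [0, 0, -0.023], "gripper": 0},
])

```text
clock: 19.65
tcp_pos: [0.6038, 0.2282, 0.1712]
ee_rot: [-2.167, -2.271, 0.003]
force: [0.3, -0.1, -4.5]
width: 0.458
finger_force: 62.8
```

Call:
send_rows([
  {"xyz": [0.632, -0.271, 0.075], "turn": [0, 0, -0.0231], "gripper": 0},
  {"xyz": [0.632, -0.271, 0.075], "turn": [0, 0, -0.0231], "gripper": 0},
  {"xyz": [0.632, -0.271, 0.075], "turn": [0, 0, -0.0231], "gripper": 0},
  {"xyz": [0.632, -0.271, 0.075], "turn": [0, 0, -0.0231], "gripper": 0},
  {"xyz": [0.632, -0.271, 0.075], "turn": [0, 0, -0.0231], "gripper": 0},
])

```text
clock: 20.15
tcp_pos: [0.5467, 0.3487, 0.1568]
ee_rot: [-2.001, -2.421, 0.002]
force: [0.3, -0.5, -3.9]
width: 0.457
finger_force: 62.9
```

Call:
send_rows([
  {"xyz": [0, 0, 0.2], "turn": [0, 0, 0], "gripper": 0},
  {"xyz": [0, 0, 0.4], "turn": [0, 0, 0], "gripper": 0},
  {"xyz": [0, 0, 0.56], "turn": [0, 0, 0], "gripper": 0},
  {"xyz": [0, 0, 0.61], "turn": [0, 0, 0], "gripper": 0},
  {"xyz": [0, 0, 0.625], "turn": [0, 0, 0], "gripper": 0},
])

```text
clock: 20.65
tcp_pos: [0.5475, 0.347, 0.0319]
ee_rot: [-2.005, -2.418, 0.003]
force: [-0.5, -0.5, -2.7]
width: 0.458
finger_force: 62.7
```

Call:
send_rows([
  {"xyz": [0, 0, 0.01], "turn": [0, 0, 0], "gripper": 0},
  {"xyz": [0, 0, 0.01], "turn": [0, 0, 0], "gripper": 0.62},
  {"xyz": [0, 0, 0.01], "turn": [0, 0, 0], "gripper": 0.62},
  {"xyz": [0, 0, -0.1], "turn": [0, 0, 0], "gripper": 0.62},
  {"xyz": [0, 0, -0.3], "turn": [0, 0, 0], "gripper": 0.62},
])

```text
clock: 21.15
tcp_pos: [0.5464, 0.3478, 0.0924]
ee_rot: [-2.003, -2.419, 0.005]
force: [-0.0, -0.0, -0.5]
width: 0.618
finger_force: 0.0
```

Call:
send_rows([
  {"xyz": [0, 0, -0.2], "turn": [0, 0, 0], "gripper": 1},
  {"xyz": [0, 0, -0.4], "turn": [0, 0, 0], "gripper": 1},
  {"xyz": [0, 0, -0.6], "turn": [0, 0, 0], "gripper": 1},
  {"xyz": [0, 0, -0.6], "turn": [0, 0, 0], "gripper": 1},
])

```text
clock: 21.55
tcp_pos: [0.5491, 0.3493, 0.2208]
ee_rot: [2.0, 2.416, 0.017]
force: [0.2, 0.0, 0.4]
width: 0.999
finger_force: 0.0
```

```bash
cat > scr.py <<'E'
from h import *
red=lambda h,s,v:((h<8)|(h>172))&(s>130)&(v>70)
def scraper(z=.003):
    m={}
    for n in C:
        env.read_camera(n); d=env.outline_of("scraper",n)
        if d and d[0]["score"]>.3: m[n]=d[0]["mask"]; print(n,round(d[0]["score"],2),d[0]["mask"].sum())
    p=tri(*[np.argwhere(m[n]).mean(0)[::-1] for n in("top","side")]); print("tri",p)
    for c in ({"top","side"},{"top"},{"side"}):
        v,e=fit("scraper",{k:m[k] for k in c},[p[0][0],p[0][1],z],yaws=[-.5,-.2,.1]); print("scraper",c,v[:2],round(np.degrees(v[2]),1),e)
E
python3 -c "
from plan import *; import halves,scr
halves.find(); scr.scraper()
im=env.read_camera('top'); cv2.imwrite('pics/t3.png',cv2.resize(im[120:310,70:430],None,fx=2.2,fy=2.2))
plan([(.616,-.33,.2,172)])"
```

```text
half xy [0.4121 0.3217] yaw 9.1 err 0.093 tri [0.412 0.323 0.021] 0.001
half xy [0.4793 0.3339] yaw 11.0 err 0.053 tri [0.479 0.335 0.02 ] 0.001
half xy [0.5483 0.3475] yaw 7.2 err 0.062 tri [0.548 0.347 0.021] 0.001
top 0.65 997Traceback (most recent call last):
  File "<string>", line 3, in <module>
    halves.find(); scr.scraper()
                   ~~~~~~~~~~~^^
  File "scr.py", line 8, in scraper
    p=tri(*[np.argwhere(m[n]).mean(0)[::-1] for n in("top","side")]); print("tri",p)
                        ~^^^
KeyError: 'side'
```

```bash
sed -i 's/    p=tri.*/    p=([.616,-.33],0)/' scr.py; python3 -c "
from plan import *; import scr
scr.scraper()
im=env.read_camera('top'); cv2.imwrite('pics/t3.png',cv2.resize(im[120:310,70:430],None,fx=2.2,fy=2.2))
plan([(.616,-.33,.2,172)])"
```

```text
top 0.91 927Traceback (most recent call last):
  File "<string>", line 3, in <module>
    scr.scraper()
    ~~~~~~~~~~~^^
  File "scr.py", line 10, in scraper
    v,e=fit("scraper",{k:m[k] for k in c},[p[0][0],p[0][1],z],yaws=[-.5,-.2,.1]); print("scraper",c,v[:2],round(np.degrees(v[2]),1),e)
                         ~^^^
KeyError: 'side'
```

```bash
sed -i 's/    for c in (.*/    for c in [c for c in ({"top","side"},{"top"},{"side"}) if c<=set(m)]:/' scr.py; python3 -c "
from plan import *; import scr
scr.scraper()
im=env.read_camera('top'); a=cv2.resize(im[120:310,70:430],None,fx=2.2,fy=2.2); 
b=env.read_camera('side')[90:200,190:380]; b=cv2.resize(b,None,fx=1.7,fy=1.7)
o=np.zeros((600,792,3),np.uint8); o[:418]=a; o[418:600,:b.shape[1]]=b[:182]; cv2.imwrite('pics/t3.png',o)
plan([(.616,-.33,.2,172)])"
```

```text
top 0.65 977
scraper {'top'} [ 0.6143 -0.3281] -6.1 0.091
t 22.45 tcp [0.5474 0.3483 0.213 ] toolx yaw 100.75 toolz [ 0. -0. -1.] q [ 0.44  0.44  0.2   1.33 -0.    1.82] F [-0.1  0.   0.4] w 1.0 ff 0.0
xyz [-0.849, -0.074, 0.016] turn_z -0.0495 rows>= 4
xyz [-0.786, -0.33, 0.016] turn_z -0.0495 rows>= 4
xyz [-0.647, -0.555, 0.016] turn_z -0.0495 rows>= 4
xyz [-0.445, -0.726, 0.017] turn_z -0.0494 rows>= 4
  -> at [ 0.6159 -0.33    0.2   ] 172.0 r 0.699 q6 -20.0
```

View pics/t3.png

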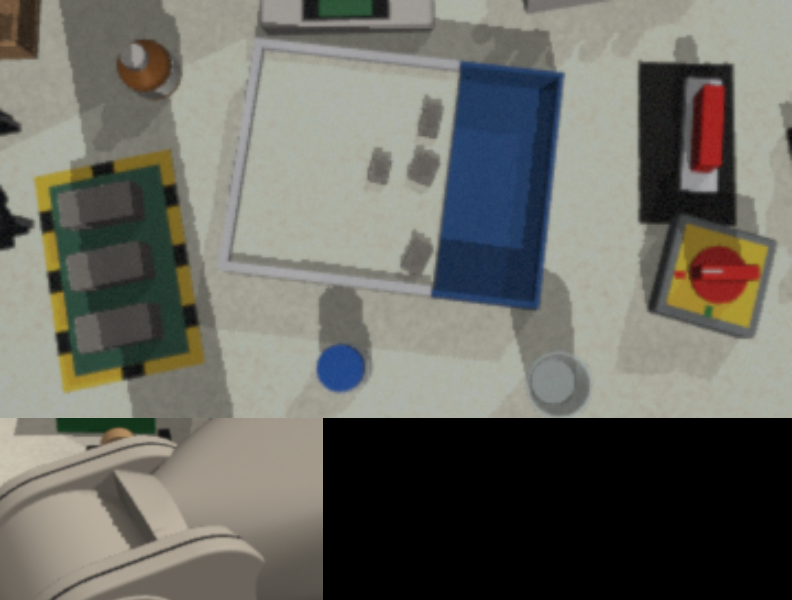

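Call:
send_rows([
  {"xyz": [-0.849, -0.074, 0.016], "turn": [0, 0, -0.0495], "gripper": 1},
  {"xyz": [-0.849, -0.074, 0.016], "turn": [0, 0, -0.0495], "gripper": 1},
  {"xyz": [-0.849, -0.074, 0.016], "turn": [0, 0, -0.0495], "gripper": 1},
  {"xyz": [-0.849, -0.074, 0.016], "turn": [0, 0, -0.0495], "gripper": 1},
])

```text
clock: 22.85
tcp_pos: [0.5646, 0.1755, 0.2099]
ee_rot: [1.606, 2.7, -0.001]
force: [-0.1, 0.8, -0.3]
width: 0.996
finger_force: 0.0
```

Call:
send_rows([
  {"xyz": [-0.786, -0.33, 0.016], "turn": [0, 0, -0.0495], "gripper": 1},
  {"xyz": [-0.786, -0.33, 0.016], "turn": [0, 0, -0.0495], "gripper": 1},
  {"xyz": [-0.786, -0.33, 0.016], "turn": [0, 0, -0.0495], "gripper": 1},
  {"xyz": [-0.786, -0.33, 0.016], "turn": [0, 0, -0.0495], "gripper": 1},
])

```text
clock: 23.25
tcp_pos: [0.5818, 0.0058, 0.2066]
ee_rot: [1.168, 2.916, -0.001]
force: [0.2, 0.4, -0.8]
width: 0.999
finger_force: 0.0
```

Call:
send_rows([
  {"xyz": [-0.647, -0.555, 0.016], "turn": [0, 0, -0.0495], "gripper": 1},
  {"xyz": [-0.647, -0.555, 0.016], "turn": [0, 0, -0.0495], "gripper": 1},
  {"xyz": [-0.647, -0.555, 0.016], "turn": [0, 0, -0.0495], "gripper": 1},
  {"xyz": [-0.647, -0.555, 0.016], "turn": [0, 0, -0.0495], "gripper": 1},
])

```text
clock: 23.65
tcp_pos: [0.5989, -0.1643, 0.2032]
ee_rot: [0.703, 3.062, -0.001]
force: [-0.7, 0.6, 0.7]
width: 1.004
finger_force: 0.0
```

```bash
python3 -c "
from plan import *; import scr
scr.scraper()
plan([(.615,-.329,.16,174),(.615,-.329,.055,174)])"
```

```text
top 0.73 455
side 0.57 815
scraper {'top', 'side'} [ 0.6133 -0.3311] -8.9 0.449
scraper {'top'} [ 0.6119 -0.3401] -17.0 0.56
scraper {'side'} [ 0.6144 -0.3246] 1.7 0.313
t 23.85 tcp [ 0.5987 -0.1609  0.2032] toolx yaw 154.13 toolz [-0.  0. -1.] q [-0.4   0.39  0.1   1.28  0.    0.05] F [-0.3  1.7 -0.3] w 0.998 ff 0.0
xyz [-0.44, -0.721, 0.216] turn_z -0.0552 rows>= 4
  -> at [ 0.615  -0.3291  0.16  ] 174.0 r 0.697 q6 -22.0
xyz [-0.0, 0.0, 0.525] turn_z 0.0 rows>= 3
  -> at [ 0.615  -0.3291  0.055 ] 174.0 r 0.697 q6 -22.0
```

Call:
send_rows([
  {"xyz": [-0.44, -0.721, 0.216], "turn": [0, 0, -0.055], "gripper": 1},
  {"xyz": [-0.44, -0.721, 0.216], "turn": [0, 0, -0.055], "gripper": 1},
  {"xyz": [-0.44, -0.721, 0.216], "turn": [0, 0, -0.055], "gripper": 1},
  {"xyz": [-0.44, -0.721, 0.216], "turn": [0, 0, -0.055], "gripper": 1},
  {"xyz": [-0.44, -0.721, 0.216], "turn": [0, 0, -0.055], "gripper": 1},
])

```text
clock: 24.35
tcp_pos: [0.6152, -0.3302, 0.1584]
ee_rot: [-0.168, -3.135, -0.001]
force: [0.4, 0.2, -0.6]
width: 0.999
finger_force: 0.0
```

Call:
send_rows([
  {"xyz": [0, 0, 0.15], "turn": [0, 0, 0], "gripper": 1},
  {"xyz": [0, 0, 0.3], "turn": [0, 0, 0], "gripper": 1},
  {"xyz": [0, 0, 0.44], "turn": [0, 0, 0], "gripper": 1},
  {"xyz": [0, 0, 0.52], "turn": [0, 0, 0], "gripper": 1},
  {"xyz": [0, 0, 0.52], "turn": [0, 0, 0], "gripper": 0.6},
])

```text
clock: 24.85
tcp_pos: [0.6149, -0.3256, 0.0544]
ee_rot: [-0.162, -3.134, -0.004]
force: [-0.4, -0.8, -0.2]
width: 0.856
finger_force: 0.0
```

Call:
send_rows([
  {"xyz": [0, 0, 0], "turn": [0, 0, 0], "gripper": 0},
  {"xyz": [0, 0, 0], "turn": [0, 0, 0], "gripper": 0},
  {"xyz": [0, 0, 0], "turn": [0, 0, 0], "gripper": 0},
  {"xyz": [0, 0, 0], "turn": [0, 0, 0], "gripper": 0},
  {"xyz": [0, 0, 0], "turn": [0, 0, 0], "gripper": 0},
], newtons=90)

```text
clock: 25.35
tcp_pos: [0.616, -0.3289, 0.0577]
ee_rot: [0.164, 3.135, -0.001]
force: [0.1, 0.4, 7.2]
width: 0.266
finger_force: 87.8
```

```bash
python3 -c "
from h import *
st()"
```

```text
t 25.35 tcp [ 0.616  -0.3289  0.0577] toolx yaw 174.02 toolz [ 0.002 -0.001 -1.   ] q [-0.61  0.6   0.08  1.05  0.   -0.51] F [0.1 0.4 7.2] w 0.266 ff 87.8
```

Call:
send_rows([
  {"xyz": [0, 0, -0.1], "turn": [0, 0, 0], "gripper": 0},
  {"xyz": [0, 0, -0.25], "turn": [0, 0, 0], "gripper": 0},
  {"xyz": [0, 0, -0.4], "turn": [0, 0, 0], "gripper": 0},
  {"xyz": [0, 0, -0.55], "turn": [0, 0, 0], "gripper": 0},
  {"xyz": [0, 0, -0.55], "turn": [0, 0, 0], "gripper": 0},
])

```text
clock: 25.85
tcp_pos: [0.6166, -0.3296, 0.1707]
ee_rot: [0.164, 3.132, -0.005]
force: [1.2, -0.3, -3.6]
width: 0.267
finger_force: 89.1
```

```bash
cat >> plan.py <<'E'
S,A=np.array([.5825,.0665]),np.radians(-8.)
def sxy(x,y): return (S+[x*np.cos(A)-y*np.sin(A),x*np.sin(A)+y*np.cos(A)]).tolist()
def toS(p): d=np.array(p)[:2]-S; return np.array([d[0]*np.cos(A)+d[1]*np.sin(A),-d[0]*np.sin(A)+d[1]*np.cos(A)])
E
python3 -c "
from plan import *
for p in((270.5,175),(257.5,238.5),(264.5,196),(242,197)): print('chip',toS(plane(p,'top',.055)).round(3))
plan([(*sxy(.03,.04),.18,172),(*sxy(.03,.04),.11,172),(*sxy(.03,-.13),.11,172)])"
```

```text
chip [ 0.06  -0.097]
chip [-0.096 -0.086]
chip [ 0.007 -0.089]
chip [-0.002 -0.036]
t 25.85 tcp [ 0.6166 -0.3296  0.1707] toolx yaw 174.0 toolz [ 0.006 -0.004 -1.   ] q [-0.61  0.54  0.26  1.29  0.   -0.51] F [ 1.2 -0.3 -3.6] w 0.267 ff 89.1
xyz [0.073, 0.715, -0.015] turn_z 0.0019 rows>= 3
xyz [0.082, 0.715, -0.016] turn_z 0.0018 rows>= 3
xyz [0.09, 0.713, -0.015] turn_z 0.0019 rows>= 3
  -> at [0.6177 0.1019 0.1799] 171.99 r 0.626 q6 17.0
xyz [-0.0, 0.0, 0.35] turn_z -0.0 rows>= 2
  -> at [0.6177 0.1019 0.1099] 171.99 r 0.626 q6 17.0
xyz [-0.0, -0.85, -0.0] turn_z -0.0 rows>= 4
  -> at [ 0.594  -0.0665  0.1099] 171.99 r 0.598 q6 2.0
```

Call:
send_rows([
  {"xyz": [0.073, 0.715, -0.015], "turn": [0, 0, 0.0019], "gripper": 0},
  {"xyz": [0.073, 0.715, -0.015], "turn": [0, 0, 0.0019], "gripper": 0},
  {"xyz": [0.073, 0.715, -0.015], "turn": [0, 0, 0.0019], "gripper": 0},
  {"xyz": [0.073, 0.715, -0.015], "turn": [0, 0, 0.0019], "gripper": 0},
])

```text
clock: 26.25
tcp_pos: [0.615, -0.1794, 0.1682]
ee_rot: [-0.175, -3.135, -0.004]
force: [-0.0, 0.1, -4.2]
width: 0.265
finger_force: 89.9
```

Call:
send_rows([
  {"xyz": [0.082, 0.715, -0.016], "turn": [0, 0, 0.0018], "gripper": 0},
  {"xyz": [0.082, 0.715, -0.016], "turn": [0, 0, 0.0018], "gripper": 0},
  {"xyz": [0.082, 0.715, -0.016], "turn": [0, 0, 0.0018], "gripper": 0},
  {"xyz": [0.082, 0.715, -0.016], "turn": [0, 0, 0.0018], "gripper": 0},
])

```text
clock: 26.65
tcp_pos: [0.6153, -0.0362, 0.1714]
ee_rot: [-0.193, -3.134, -0.003]
force: [0.6, -0.5, -3.4]
width: 0.267
finger_force: 90.6
```

Call:
send_rows([
  {"xyz": [0.09, 0.713, -0.015], "turn": [0, 0, 0.0019], "gripper": 0},
  {"xyz": [0.09, 0.713, -0.015], "turn": [0, 0, 0.0019], "gripper": 0},
  {"xyz": [0.09, 0.713, -0.015], "turn": [0, 0, 0.0019], "gripper": 0},
  {"xyz": [0.09, 0.713, -0.015], "turn": [0, 0, 0.0019], "gripper": 0},
  {"xyz": [0.09, 0.713, -0.015], "turn": [0, 0, 0.0019], "gripper": 0},
])

```text
clock: 27.15
tcp_pos: [0.6161, 0.1032, 0.1742]
ee_rot: [-0.216, -3.133, 0.001]
force: [0.2, -0.4, -4.0]
width: 0.269
finger_force: 90.9
```

Call:
send_rows([
  {"xyz": [0, 0, 0.15], "turn": [0, 0, 0], "gripper": 0},
  {"xyz": [0, 0, 0.27], "turn": [0, 0, 0], "gripper": 0},
  {"xyz": [0, 0, 0.32], "turn": [0, 0, 0], "gripper": 0},
  {"xyz": [0, 0, 0.34], "turn": [0, 0, 0], "gripper": 0},
  {"xyz": [0, 0, 0.34], "turn": [0, 0, 0], "gripper": 0},
])

```text
clock: 27.65
tcp_pos: [0.6167, 0.1019, 0.1073]
ee_rot: [-0.221, -3.134, 0.0]
force: [0.7, 0.3, -3.5]
width: 0.266
finger_force: 90.8
```

```bash
python3 -c "
from h import *
for n in C: env.read_camera(n)
st()"
```

```text
t 27.75 tcp [0.6171 0.1023 0.1084] toolx yaw 171.97 toolz [ 0.002 -0.    -1.   ] q [ 0.03  0.45 -0.05  1.06 -0.    0.17] F [ 0.5  0.8 -3. ] w 0.267 ff 90.8
```

Call:
send_rows([
  {"xyz": [0, 0, 0.005], "turn": [0, 0, 0], "gripper": 0},
  {"xyz": [0, 0, 0.01], "turn": [0, 0, 0], "gripper": 0},
  {"xyz": [0, 0, 0.01], "turn": [0, 0, 0], "gripper": 0},
])

```text
clock: 28.05
tcp_pos: [0.6165, 0.1028, 0.1057]
ee_rot: [0.219, 3.134, 0.0]
force: [-0.8, -0.6, -3.4]
width: 0.263
finger_force: 90.8
```

Call:
send_rows([
  {"xyz": [0, 0, 0.005], "turn": [0, 0, 0], "gripper": 0},
  {"xyz": [0, 0, 0.01], "turn": [0, 0, 0], "gripper": 0},
  {"xyz": [0, 0, 0.01], "turn": [0, 0, 0], "gripper": 0},
])

```text
clock: 28.35
tcp_pos: [0.6165, 0.1028, 0.1047]
ee_rot: [0.219, 3.133, 0.0]
force: [-3.9, -0.6, 7.1]
width: 0.266
finger_force: 92.3
```

Call:
send_rows([
  {"xyz": [0, -0.08, -0.004], "turn": [0, 0, 0], "gripper": 0},
  {"xyz": [0, -0.16, -0.004], "turn": [0, 0, 0], "gripper": 0},
  {"xyz": [0, -0.24, -0.004], "turn": [0, 0, 0], "gripper": 0},
  {"xyz": [0, -0.32, -0.004], "turn": [0, 0, 0], "gripper": 0},
  {"xyz": [0, -0.4, -0.004], "turn": [0, 0, 0], "gripper": 0},
])

```text
clock: 28.85
tcp_pos: [0.6054, 0.0222, 0.1046]
ee_rot: [0.22, 3.133, 0.001]
force: [1.7, 5.8, 3.9]
width: 0.271
finger_force: 92.3
```

Call:
send_rows([
  {"xyz": [0, -0.09, 0], "turn": [0, 0, 0], "gripper": 0},
  {"xyz": [0, -0.18, 0], "turn": [0, 0, 0], "gripper": 0},
  {"xyz": [0, -0.27, 0], "turn": [0, 0, 0], "gripper": 0},
  {"xyz": [0, -0.36, 0], "turn": [0, 0, 0], "gripper": 0},
  {"xyz": [0, -0.45, 0], "turn": [0, 0, 0], "gripper": 0},
])

```text
clock: 29.35
tcp_pos: [0.5926, -0.067, 0.1046]
ee_rot: [0.22, 3.133, 0.001]
force: [-0.0, -2.3, -3.1]
width: 0.262
finger_force: 90.8
```

Call:
send_rows([
  {"xyz": [0, -0.05, 0], "turn": [0, 0, 0], "gripper": 0},
  {"xyz": [0, -0.05, -0.1], "turn": [0, 0, 0], "gripper": 0},
  {"xyz": [0, -0.05, -0.25], "turn": [0, 0, 0], "gripper": 0},
  {"xyz": [0, -0.05, -0.4], "turn": [0, 0, 0], "gripper": 0},
  {"xyz": [0, -0.05, -0.4], "turn": [0, 0, 0], "gripper": 0},
])

```text
clock: 29.85
tcp_pos: [0.5923, -0.0768, 0.1874]
ee_rot: [0.22, 3.129, -0.003]
force: [1.7, -1.2, -3.3]
width: 0.267
finger_force: 91.2
```

```bash
python3 -c "
from plan import *
im=env.read_camera('side'); cv2.imwrite('pics/s4.png',cv2.resize(im[170:330,150:350],None,fx=3,fy=3))
plan([(*sxy(-.051,.02),.16,172),(*sxy(-.051,.02),.108,172)])"
```

```text
t 29.9 tcp [ 0.5916 -0.0764  0.185 ] toolx yaw 171.96 toolz [ 0.002 -0.001 -1.   ] q [-0.27  0.36  0.    1.21 -0.   -0.13] F [ 0.2  0.7 -4. ] w 0.269 ff 91.2
xyz [0.4, 0.801, 0.125] turn_z -0.0001 rows>= 4
  -> at [0.5348 0.0934 0.16  ] 172.0 r 0.543 q6 18.0
xyz [0.0, 0.0, 0.26] turn_z -0.0 rows>= 2
  -> at [0.5348 0.0934 0.108 ] 172.0 r 0.543 q6 18.0
```

View pics/s4.png

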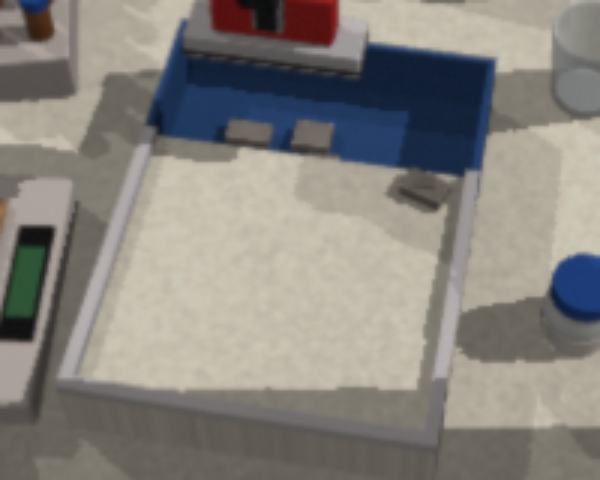

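Call:
send_rows([
  {"xyz": [0.4, 0.8, 0.125], "turn": [0, 0, 0], "gripper": 0},
  {"xyz": [0.4, 0.8, 0.125], "turn": [0, 0, 0], "gripper": 0},
  {"xyz": [0.4, 0.8, 0.125], "turn": [0, 0, 0], "gripper": 0},
  {"xyz": [0.4, 0.8, 0.125], "turn": [0, 0, 0], "gripper": 0},
  {"xyz": [0.4, 0.8, 0.125], "turn": [0, 0, 0], "gripper": 0},
])

```text
clock: 30.4
tcp_pos: [0.5314, 0.0969, 0.1567]
ee_rot: [-0.213, -3.129, 0.0]
force: [0.1, -1.3, -3.1]
width: 0.265
finger_force: 91.0
```

Call:
send_rows([
  {"xyz": [0, 0, 0.1], "turn": [0, 0, 0], "gripper": 0},
  {"xyz": [0, 0, 0.2], "turn": [0, 0, 0], "gripper": 0},
  {"xyz": [0, 0, 0.25], "turn": [0, 0, 0], "gripper": 0},
  {"xyz": [0, 0, 0.265], "turn": [0, 0, 0], "gripper": 0},
  {"xyz": [0, 0, 0.272], "turn": [0, 0, 0], "gripper": 0},
])

```text
clock: 30.9
tcp_pos: [0.5336, 0.0934, 0.1047]
ee_rot: [-0.22, -3.132, 0.001]
force: [-10.0, -1.4, 16.3]
width: 0.267
finger_force: 93.5
```

```bash
python3 -c "
from plan import *
s,M=st(); print(toS(s['tcp_pos']))"
```

```text
t 30.9 tcp [0.5336 0.0934 0.1047] toolx yaw 171.96 toolz [-0.002 -0.001 -1.   ] q [ 0.02  0.33 -0.26  0.98 -0.    0.16] F [-10.   -1.4  16.3] w 0.267 ff 93.5
[-0.05218551  0.01978637]
```

Call:
send_rows([
  {"xyz": [0, 0, -0.006], "turn": [0, 0, 0], "gripper": 0},
  {"xyz": [0, -0.09, -0.006], "turn": [0, 0, 0], "gripper": 0},
  {"xyz": [0, -0.18, -0.006], "turn": [0, 0, 0], "gripper": 0},
  {"xyz": [0, -0.27, -0.006], "turn": [0, 0, 0], "gripper": 0},
  {"xyz": [0, -0.36, -0.006], "turn": [0, 0, 0], "gripper": 0},
])

```text
clock: 31.4
tcp_pos: [0.5244, 0.0217, 0.1059]
ee_rot: [-0.22, -3.134, 0.0]
force: [-0.2, -0.9, -2.9]
width: 0.269
finger_force: 91.0
```

Call:
send_rows([
  {"xyz": [0, -0.09, 0], "turn": [0, 0, 0], "gripper": 0},
  {"xyz": [0, -0.18, 0], "turn": [0, 0, 0], "gripper": 0},
  {"xyz": [0, -0.27, 0], "turn": [0, 0, 0], "gripper": 0},
  {"xyz": [0, -0.36, 0], "turn": [0, 0, 0], "gripper": 0},
  {"xyz": [0, -0.42, 0], "turn": [0, 0, 0], "gripper": 0},
])

```text
clock: 31.9
tcp_pos: [0.5127, -0.0619, 0.106]
ee_rot: [-0.221, -3.134, 0.001]
force: [-0.3, 0.3, -2.5]
width: 0.264
finger_force: 90.8
```

Call:
send_rows([
  {"xyz": [0, -0.02, 0], "turn": [0, 0, 0], "gripper": 0},
  {"xyz": [0, -0.02, -0.1], "turn": [0, 0, 0], "gripper": 0},
  {"xyz": [0, -0.02, -0.25], "turn": [0, 0, 0], "gripper": 0},
  {"xyz": [0, -0.02, -0.4], "turn": [0, 0, 0], "gripper": 0},
  {"xyz": [0, -0.02, -0.5], "turn": [0, 0, 0], "gripper": 0},
])

```text
clock: 32.4
tcp_pos: [0.5126, -0.0641, 0.208]
ee_rot: [0.219, 3.132, -0.0]
force: [0.4, 0.7, -2.8]
width: 0.264
finger_force: 90.9
```

```bash
python3 -c "
from plan import *
plan([(.6165,-.33,.17,174)])"
```

```text
t 32.4 tcp [ 0.5126 -0.0641  0.208 ] toolx yaw 172.02 toolz [ 0.002 -0.    -1.   ] q [-0.29  0.22 -0.14  1.21  0.   -0.15] F [ 0.4  0.7 -2.8] w 0.264 ff 90.9
xyz [-0.35, -0.622, 0.095] turn_z -0.0028 rows>= 3
xyz [-0.338, -0.629, 0.095] turn_z -0.0027 rows>= 3
  -> at [ 0.6165 -0.3301  0.17  ] 174.0 r 0.699 q6 -22.0
```

Call:
send_rows([
  {"xyz": [-0.35, -0.622, 0.095], "turn": [0, 0, -0.0028], "gripper": 0},
  {"xyz": [-0.35, -0.622, 0.095], "turn": [0, 0, -0.0028], "gripper": 0},
  {"xyz": [-0.35, -0.622, 0.095], "turn": [0, 0, -0.0028], "gripper": 0},
  {"xyz": [-0.35, -0.622, 0.095], "turn": [0, 0, -0.0028], "gripper": 0},
])

```text
clock: 32.8
tcp_pos: [0.5655, -0.2015, 0.1851]
ee_rot: [-0.197, -3.135, 0.001]
force: [-0.5, 0.5, -4.0]
width: 0.264
finger_force: 91.1
```

Call:
send_rows([
  {"xyz": [-0.338, -0.629, 0.095], "turn": [0, 0, -0.0027], "gripper": 0},
  {"xyz": [-0.338, -0.629, 0.095], "turn": [0, 0, -0.0027], "gripper": 0},
  {"xyz": [-0.338, -0.629, 0.095], "turn": [0, 0, -0.0027], "gripper": 0},
  {"xyz": [-0.338, -0.629, 0.095], "turn": [0, 0, -0.0027], "gripper": 0},
  {"xyz": [-0.338, -0.629, 0.095], "turn": [0, 0, -0.0027], "gripper": 0},
])

```text
clock: 33.3
tcp_pos: [0.6158, -0.3305, 0.1665]
ee_rot: [-0.166, -3.135, -0.003]
force: [0.1, -0.2, -4.1]
width: 0.266
finger_force: 91.3
```

```bash
python3 -c "
from plan import *
im=env.read_camera('top'); cv2.imwrite('pics/t5.png',cv2.resize(im[120:310,70:430],None,fx=2.2,fy=2.2))
plan([(.615,-.325,.17,176),(.615,-.325,.06,176)])"
```

```text
t 33.35 tcp [ 0.6158 -0.3296  0.1674] toolx yaw 173.98 toolz [-0.001  0.001 -1.   ] q [-0.61  0.55  0.26  1.29  0.   -0.51] F [-0.2  0.5 -2.9] w 0.268 ff 91.3
xyz [0.006, 0.022, -0.013] turn_z -0.0056 rows>= 1
  -> at [ 0.6151 -0.3251  0.17  ] 176.0 r 0.696 q6 -24.0
xyz [0.0, 0.0, 0.55] turn_z 0.0 rows>= 3
  -> at [ 0.6151 -0.3251  0.06  ] 176.0 r 0.696 q6 -24.0
```

View pics/t5.png

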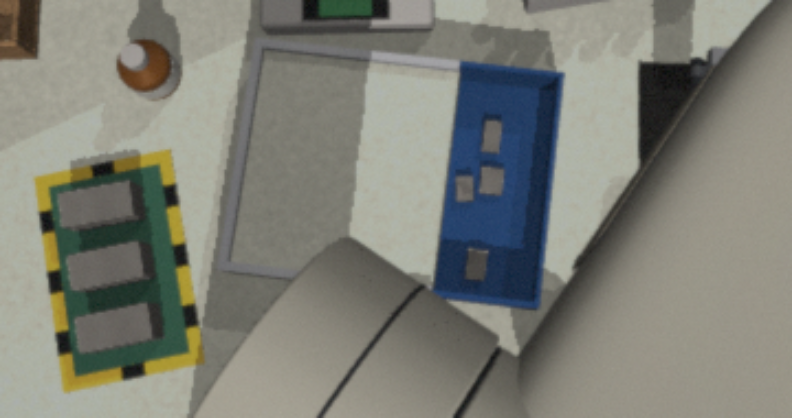

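Call:
send_rows([
  {"xyz": [0.02, 0.035, 0.1], "turn": [0, 0, -0.0056], "gripper": 0},
  {"xyz": [0.02, 0.035, 0.25], "turn": [0, 0, -0.0056], "gripper": 0},
  {"xyz": [0.02, 0.035, 0.4], "turn": [0, 0, -0.0056], "gripper": 0},
  {"xyz": [0.02, 0.035, 0.5], "turn": [0, 0, -0.0056], "gripper": 0},
  {"xyz": [0.02, 0.035, 0.53], "turn": [0, 0, -0.0056], "gripper": 0},
])

```text
clock: 33.85
tcp_pos: [0.6118, -0.3205, 0.0605]
ee_rot: [-0.107, -3.137, -0.003]
force: [-0.6, -0.7, -3.7]
width: 0.261
finger_force: 91.2
```

Call:
send_rows([
  {"xyz": [0, 0, 0.005], "turn": [0, 0, 0], "gripper": 0},
  {"xyz": [0, 0, 0.01], "turn": [0, 0, 0], "gripper": 0},
  {"xyz": [0, 0, 0.01], "turn": [0, 0, 0], "gripper": 0},
])

```text
clock: 34.15
tcp_pos: [0.6133, -0.3231, 0.0615]
ee_rot: [0.109, 3.138, -0.002]
force: [0.3, 0.5, -2.7]
width: 0.268
finger_force: 91.2
```

Call:
send_rows([
  {"xyz": [0, 0, 0.007], "turn": [0, 0, 0], "gripper": 0},
  {"xyz": [0, 0, 0.014], "turn": [0, 0, 0], "gripper": 0},
  {"xyz": [0, 0, 0.014], "turn": [0, 0, 0], "gripper": 0},
])

```text
clock: 34.45
tcp_pos: [0.6129, -0.3233, 0.0578]
ee_rot: [0.11, 3.139, -0.001]
force: [-0.7, -0.4, 0.9]
width: 0.269
finger_force: 91.5
```

Contact. Release, rise, and plan to the knob (bar now at yaw about −90.5°, i.e. tool yaw ~90).

Call:
send_rows([
  {"xyz": [0, 0, 0], "turn": [0, 0, 0], "gripper": 0.6},
  {"xyz": [0, 0, 0], "turn": [0, 0, 0], "gripper": 0.8},
  {"xyz": [0, 0, 0], "turn": [0, 0, 0], "gripper": 0.8},
  {"xyz": [0, 0, -0.15], "turn": [0, 0, 0], "gripper": 0.8},
  {"xyz": [0, 0, -0.35], "turn": [0, 0, 0], "gripper": 0.8},
])

```text
clock: 34.95
tcp_pos: [0.6117, -0.3224, 0.1258]
ee_rot: [-0.11, -3.136, -0.004]
force: [-0.1, -0.3, 0.8]
width: 0.8
finger_force: 0.0
```

Call:
send_rows([
  {"xyz": [0, 0, -0.2], "turn": [0, 0, 0], "gripper": 0.8},
  {"xyz": [0, 0, -0.4], "turn": [0, 0, 0], "gripper": 0.8},
  {"xyz": [0, 0, -0.4], "turn": [0, 0, 0], "gripper": 0.8},
])

```text
clock: 35.25
tcp_pos: [0.6143, -0.324, 0.2138]
ee_rot: [0.109, 3.132, -0.008]
force: [-0.6, -0.6, -0.0]
width: 0.797
finger_force: 0.0
```

```bash
python3 -c "
from plan import *
plan([(.4525,-.33,.2,90),(.4525,-.33,.085,90)])"
```

```text
t 35.25 tcp [ 0.6143 -0.324   0.2138] toolx yaw 176.0 toolz [ 0.008 -0.006 -1.   ] q [-0.61  0.52  0.33  1.38  0.   -0.54] F [-0.6 -0.6 -0. ] w 0.797 ff 0.0
xyz [0.268, -0.029, 0.023] turn_z 0.0796 rows>= 4
xyz [0.222, -0.154, 0.023] turn_z 0.0796 rows>= 4
xyz [0.121, -0.241, 0.023] turn_z 0.0797 rows>= 4
  -> at [ 0.4525 -0.33    0.2   ] 90.0 r 0.56 q6 54.0
xyz [-0.0, 0.0, 0.575] turn_z -0.0 rows>= 3
  -> at [ 0.4525 -0.33    0.085 ] 90.0 r 0.56 q6 54.0
```

Call:
send_rows([
  {"xyz": [0.268, -0.029, 0.023], "turn": [0, 0, 0.0796], "gripper": 0.8},
  {"xyz": [0.268, -0.029, 0.023], "turn": [0, 0, 0.0796], "gripper": 0.8},
  {"xyz": [0.268, -0.029, 0.023], "turn": [0, 0, 0.0796], "gripper": 0.8},
  {"xyz": [0.268, -0.029, 0.023], "turn": [0, 0, 0.0796], "gripper": 0.8},
])

```text
clock: 35.65
tcp_pos: [0.5583, -0.3251, 0.2025]
ee_rot: [-0.892, -3.012, -0.0]
force: [0.7, 0.2, 0.2]
width: 0.802
finger_force: 0.0
```

Call:
send_rows([
  {"xyz": [0.222, -0.154, 0.023], "turn": [0, 0, 0.0796], "gripper": 0.8},
  {"xyz": [0.222, -0.154, 0.023], "turn": [0, 0, 0.0796], "gripper": 0.8},
  {"xyz": [0.222, -0.154, 0.023], "turn": [0, 0, 0.0796], "gripper": 0.8},
  {"xyz": [0.222, -0.154, 0.023], "turn": [0, 0, 0.0796], "gripper": 0.8},
])

```text
clock: 36.05
tcp_pos: [0.5044, -0.3271, 0.1979]
ee_rot: [1.61, 2.697, 0.0]
force: [-0.1, 1.1, 0.3]
width: 0.799
finger_force: 0.0
```

Call:
send_rows([
  {"xyz": [0.121, -0.241, 0.023], "turn": [0, 0, 0.0797], "gripper": 0.8},
  {"xyz": [0.121, -0.241, 0.023], "turn": [0, 0, 0.0797], "gripper": 0.8},
  {"xyz": [0.121, -0.241, 0.023], "turn": [0, 0, 0.0797], "gripper": 0.8},
  {"xyz": [0.121, -0.241, 0.023], "turn": [0, 0, 0.0797], "gripper": 0.8},
  {"xyz": [0.121, -0.241, 0.023], "turn": [0, 0, 0.0797], "gripper": 0.8},
])

```text
clock: 36.55
tcp_pos: [0.4508, -0.3289, 0.1933]
ee_rot: [2.222, 2.22, 0.0]
force: [0.1, 0.0, 0.4]
width: 0.8
finger_force: 0.0
```

```bash
python3 -c "
from plan import *
import scr,halves
scr.scraper(); halves.find()
a=env.read_camera('side'); b=env.read_camera('top')
a=cv2.resize(a,(400,300)); b=cv2.resize(b,(400,300)); cv2.imwrite('pics/f6.png',np.hstack([a,b]))
plan([(.4525,-.33,.085,90)])"
```

```text
top 0.61 961
side 0.55 1095
scraper {'top', 'side'} [ 0.6125 -0.3232] -6.4 0.107
scraper {'top'} [ 0.613  -0.3244] -4.6 0.102
scraper {'side'} [ 0.6118 -0.3202] 0.3 0.097
half xy [0.5477 0.3504] yaw 6.6 err 0.117 tri [0.548 0.349 0.023] 0.0
half xy [0.4119 0.3219] yaw 9.9 err 0.075 tri [0.411 0.324 0.02 ] 0.001
half xy [0.4793 0.3345] yaw 8.3 err 0.122 tri [0.48  0.334 0.018] 0.002
t 37.05 tcp [ 0.451  -0.3289  0.1933] toolx yaw 90.01 toolz [-0.  0. -1.] q [-0.78  0.29 -0.07  1.2   0.    0.79] F [ 0.8  0.1 -0.5] w 0.798 ff 0.0
xyz [-0.006, 0.008, 0.542] turn_z 0.0 rows>= 3
  -> at [ 0.4526 -0.3301  0.0849] 90.01 r 0.56 q6 54.0
```

View pics/f6.png

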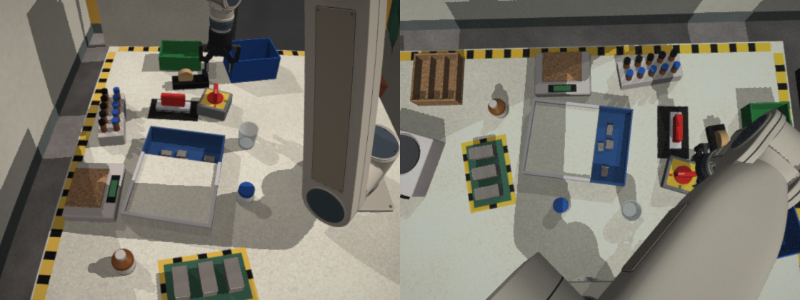

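Call:
send_rows([
  {"xyz": [-0.006, 0.008, 0.2], "turn": [0, 0, 0], "gripper": 0.8},
  {"xyz": [-0.006, 0.008, 0.4], "turn": [0, 0, 0], "gripper": 0.8},
  {"xyz": [-0.006, 0.008, 0.5], "turn": [0, 0, 0], "gripper": 0.8},
  {"xyz": [-0.006, 0.008, 0.54], "turn": [0, 0, 0], "gripper": 0.5},
  {"xyz": [-0.006, 0.008, 0.54], "turn": [0, 0, 0], "gripper": 0.3},
], newtons=60)

```text
clock: 37.55
tcp_pos: [0.4523, -0.3299, 0.0848]
ee_rot: [-2.22, -2.22, -0.0]
force: [-0.5, 0.3, -0.3]
width: 0.472
finger_force: 0.0
```

Call:
send_rows([
  {"xyz": [0, 0, 0], "turn": [0, 0, 0], "gripper": 0},
  {"xyz": [0, 0, 0], "turn": [0, 0, 0], "gripper": 0},
  {"xyz": [0, 0, 0], "turn": [0, 0, 0], "gripper": 0},
  {"xyz": [0, 0, 0], "turn": [0, 0, 0], "gripper": 0},
  {"xyz": [0, 0, 0], "turn": [0, 0, 0], "gripper": 0},
])

```text
clock: 38.05
tcp_pos: [0.4541, -0.3309, 0.087]
ee_rot: [2.218, 2.219, 0.002]
force: [6.4, -1.2, -0.5]
width: 0.173
finger_force: 60.9
```

Call:
send_rows([
  {"xyz": [0, 0, 0], "turn": [0, 0, -0.02], "gripper": 0},
  {"xyz": [0, 0, 0], "turn": [0, 0, -0.04], "gripper": 0},
  {"xyz": [0, 0, 0], "turn": [0, 0, -0.06], "gripper": 0},
  {"xyz": [0, 0, 0], "turn": [0, 0, -0.08], "gripper": 0},
  {"xyz": [0, 0, 0], "turn": [0, 0, -0.1], "gripper": 0},
])

```text
clock: 38.55
tcp_pos: [0.4544, -0.3308, 0.0871]
ee_rot: [1.416, 2.799, 0.0]
force: [7.7, 0.9, -1.5]
width: 0.174
finger_force: 60.6
```

Call:
send_rows([
  {"xyz": [0, 0, 0], "turn": [0, 0, -0.02], "gripper": 0},
  {"xyz": [0, 0, 0], "turn": [0, 0, -0.04], "gripper": 0},
  {"xyz": [0, 0, 0], "turn": [0, 0, -0.06], "gripper": 0},
  {"xyz": [0, 0, 0], "turn": [0, 0, -0.08], "gripper": 0},
  {"xyz": [0, 0, 0], "turn": [0, 0, -0.104], "gripper": 0},
])

```text
clock: 39.05
tcp_pos: [0.4546, -0.3305, 0.0871]
ee_rot: [0.444, 3.105, -0.001]
force: [8.3, 2.6, 1.7]
width: 0.181
finger_force: 64.3
```

```bash
python3 -c "
from h import *
s,_=st(); print(s['ft_torque'])"
```

```text
t 39.05 tcp [ 0.4546 -0.3305  0.0871] toolx yaw 163.74 toolz [ 0.005 -0.001 -1.   ] q [-0.78  0.37 -0.25  0.95  0.   -0.5 ] F [8.3 2.6 1.7] w 0.181 ff 64.3
[ 0.44174035 -1.63384502 -1.00385817]
```

Call:
send_rows([
  {"xyz": [0, 0, 0], "turn": [0, 0, 0.004], "gripper": 0},
  {"xyz": [0, 0, 0], "turn": [0, 0, 0.004], "gripper": 0.8},
  {"xyz": [0, 0, 0], "turn": [0, 0, 0.004], "gripper": 0.8},
  {"xyz": [0, 0, -0.2], "turn": [0, 0, 0.004], "gripper": 0.8},
  {"xyz": [0, 0, -0.4], "turn": [0, 0, 0.004], "gripper": 0.8},
])

```text
clock: 39.55
tcp_pos: [0.4518, -0.3298, 0.166]
ee_rot: [-0.493, -3.101, -0.002]
force: [0.5, -1.4, 0.5]
width: 0.801
finger_force: 0.0
```

Call:
send_rows([
  {"xyz": [0.2, 0.2, -0.2], "turn": [0, 0, 0], "gripper": 0.8},
  {"xyz": [0.4, 0.4, -0.4], "turn": [0, 0, 0], "gripper": 0.8},
  {"xyz": [0.5, 0.5, -0.5], "turn": [0, 0, 0], "gripper": 0.8},
  {"xyz": [0.5, 0.5, -0.5], "turn": [0, 0, 0], "gripper": 0.8},
])

```text
clock: 39.95
tcp_pos: [0.3871, -0.202, 0.2685]
ee_rot: [0.491, 3.1, -0.003]
force: [0.4, 0.3, -1.0]
width: 0.797
finger_force: 0.0
```

```bash
python3 -c "
from h import *
import scr,halves
st(); scr.scraper(); halves.find()
a=env.read_camera('side')[90:240,180:380]; b=env.read_camera('top')[130:280,240:440]
cv2.imwrite('pics/f7.png',np.hstack([cv2.resize(a,(400,300)),cv2.resize(b,(400,300))]))"
```

```text
t 39.95 tcp [ 0.3871 -0.202   0.2685] toolx yaw 161.99 toolz [ 0.003 -0.002 -1.   ] q [-0.67  0.06 -0.18  1.33 -0.   -0.36] F [ 0.4  0.3 -1. ] w 0.797 ff 0.0
top 0.85 1011
side 0.73 1042
scraper {'side', 'top'} [ 0.6117 -0.3225] -3.6 0.094
scraper {'top'} [ 0.6133 -0.3222] -4.0 0.051
scraper {'side'} [ 0.6122 -0.3239] -2.4 0.137
half xy [0.4115 0.3216] yaw 8.2 err 0.112 tri [0.411 0.323 0.021] 0.0
half xy [0.5482 0.3499] yaw 7.3 err 0.105 tri [0.548 0.348 0.021] 0.001
half xy [0.4795 0.3344] yaw 8.7 err 0.065 tri [0.479 0.335 0.018] 0.0
```

View pics/f7.png

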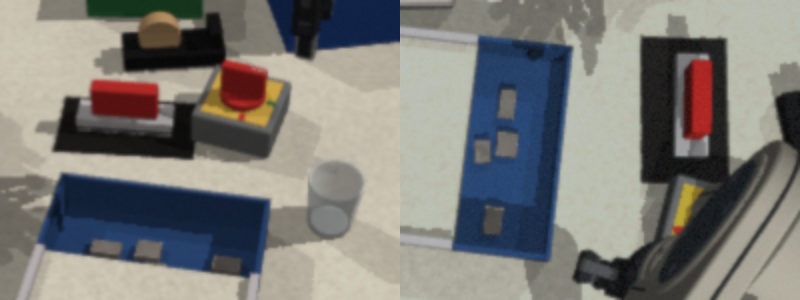

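The knob bar is back as at the start: in the side crop it spans (222,65) to (268,75) and its end faces the green mark. The scraper is upright on the mat and all four chips are in the tray.

```bash
python3 -c "
from station import env
print(env.job_done())"
```

```text
the job is handed in; nothing more can be done
None
```

The job is handed in: isolator switched off, three halves placed flat in the bay, four chips wiped into the tray, scraper stood upright on its mat, and isolator turned back to the green mark; I have no judging result.

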